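Tip the lid over, cover the sample pot and load it into the reader

ROBOT

A 6-joint arm with a two-finger parallel gripper is mounted at the origin on the work surface. World frame = base frame: x ahead of the robot, y to its left, z up, the work surface at z = 0. Lengths are in m, angles in rad, forces in N, time in s.
With the tool pointing down it reaches from about 0.425 to 0.95 m from the base axis. Payload 3.5 kg.
Tool frame: the origin (TCP) lies at the very end of the fingers, on their centre line; the grasp point (between the pads) lies 19 mm behind it (tcp_to_grasp is the distance from the TCP to the grasp point, in m); z points along the fingers, y is the direction in which the jaws open and shut (so a half turn about z gives the same grasp; the last joint's range is limited). The gripper opens to 85 mm and grips with 20 to 120 N. Pads are 22 mm wide; open, the fingers measure 114 mm over their backs; the gripper's body (76 mm by 85 mm) begins 54 mm behind the grasp point. The pads swing forward as they close: fully open they stand 13 mm farther back than shut.
Start: joints at [-1.43, 0.286, 1.577, -0, 1.279, -0.15], TCP at [0.194, -0.647, 0.209] pointing down, gripper open.
Joint ranges: [-2.77, 2.77], [-0.9, 2.22], [0.21, 2.48], [-1.53, 4.67], [0.24, 2.81], [-2.84, 2.84]. Speed limits (rad/s): [2.79, 2.79, 3.14, 3.14, 3.14, 3.14].

INTERFACE

Orientations are given as a unit quaternion [x, y, z, w].
In Python, from plant import * gives the robot as it stands. The module is installed in compiled form; this text tells all that it offers.
- The arm moves only by the tool arm_command, never from a script. Its argument "steps" is a list of rows, each a list of 3 entries, a list of its own where there are three numbers: the turn, a rotation vector about the tool's x, y, z in rad, then the shift along the tool's x, y, z in m, then the gripper command: -1 is shut, 1 is fully open, values between are in proportion. A call has 1 to 12 rows; each row is the pose to reach, as a shift and turn from the pose measured when the call began, along the tool's axes at that moment; what a row does not reach only later rows make up. A row lasts 1/8 s, in which the tool goes at most 62.5 mm and 10.7 degrees, less where a joint would pass 70% of its speed; a pose out of reach is approached as far as the arm can. A call with a gripper value outside its range is refused whole. The fingers move at their own pace and stop on an object; "force" is the grip in N (left out, the last holds). Time passes only in rows, so rows that repeat a pose let the fingers close. It gives the time, the measured TCP pose, the force and the opening at its end, in the units of the state.
- get_state(): the state, without advancing time (a new reading comes with each control period).
- read_camera(name): name is "scene" or "side" or "wrist"; returns a dict with "frame" (420x560x3 uint8, red, green, blue), "vfov" (degrees; the focal length in pixels is half the picture's height over the tangent of half this angle, whatever the lens; pixels are square), "cx", "cy" (the principal point, pixels), "position" and "rotation" of the camera in the world; the wrist camera has in their place "mount" (4x4, takes a point from camera to tool coordinates, whose origin is the TCP and whose axes are the flange's). Camera axes: x right, y up, looking along -z (the intrinsics and any distortion apply to the point x, -y, -z); pixel columns grow to the right and rows downward; lengths in m; the calibration is good to about 2 mm. A picture is of the moment at which its call begins: read the wrist's pose just before it. There is no depth.
- sign_off(): hands the job in, once; it reports no verdict.
The state is a dict: "time": time; "qpos": joint angles; "dq": joint speeds; "joint_efforts": joint torques, N m; "eef_pos": TCP position; "tcp_rot": TCP orientation; "contact_force": force on the tool from outside, world axes, zero at the start; "wrist_torque": the same for the moment, N m; "opening": opening from 0.0 (shut) to 1.0 (fully open).
Only numpy, scipy, OpenCV 4.12 (cv2) and the standard library are available. Lean on these libraries where they do the work, as an engineer would, in place of code of your own. Each camera call takes 0.05 s, during which the arm holds its last target.

TASK

The blue lid of the open sample pot stands on its edge on the bench: tip it over with a light push so that it lies flat on the bench with its open side down, and do not lift it before it lies so. Then set the lid on the open pot (not on the one already covered) so that it sits fully down and let go, lift the covered pot onto the yellow spot of the reader's tray, upright and with its lid on, and push the tray fully in. Leave the covered twin pot, the tip box and the tube rack where they are.

Things in the scene. Friction and masses are not known exactly. Their poses are not given: they have to be found in the camera images.
- lid: Blue plastic slip-on lid, twelve-sided, 50 mm across flats (52 over corners), 16 mm high, 25 g. Closed top 3 mm thick, skirt 2.5 mm thick, white inside, 13 mm deep, 45 mm inner width. Origin: centre of the open side, in the rim's plane; z points from there to the closed top; flats face x and every 30 degrees about z. At the start it stands on one flat, z level and in any direction.
- lid_center (a point): Middle of the lid, on its axis, 8 mm from either side; 25 mm up at the start, 8 mm when the lid lies flat. Pushed on its closed face about 40 mm up, the lid goes over after leaning some 20 degrees and falls open side down, its middle ending about 30 to 38 mm further on. Pushed on its open side it falls the wrong way up.
- pot: The open sample pot, on the bench: grey round body 54 mm in diameter, 34 mm high (grip the pot here), then a white open neck 40 mm in outer diameter, 14 mm high; beads fixed inside; 120 g. Origin: centre of its underside, z up.
- pot_mouth (a point): Centre of the open pot's mouth, 48 mm above its underside. The lid goes over the neck with 2.5 mm play all round until its top rests on the neck: then the lid's origin is 35 mm above the pot's, its rim 1 mm above the body's shoulder, and the covered pot is 51 mm high.
- twin: Bystander: an identical pot, 54 mm in diameter and 51 mm high, already covered with its own blue lid. Origin: centre of its underside. It and the open pot swap places between starts.
- reader: Bench reader fixed to the bench: white box 180 mm wide, 200 mm deep (along its +x), 120 mm high, with a tunnel in its front. Origin: foot of its front face, in the middle; its x points from the front face into the machine (the direction in which the tray is pushed in), z up.
- tray (a joint): How far the tray is out, in m: 0 fully in, 0.15 fully out; it starts 0.125 to 0.15 out. Slides along the reader's x, friction about 2 N, stays where it is left, hard stop at 0.
- tray_spot (a point): Centre of the yellow spot (64 mm in diameter) on the black tray's floor, 20 mm above the bench; moves with the tray; axes as the reader's. The spot is 56 mm behind the inner face of the green front panel; tray floor 115 mm by 130 mm, rims 4 mm high.
- tray_front (a point): On the outer face of the tray's green front panel, in the middle, 35 mm above the bench; moves with the tray. Panel 130 mm wide, 8 mm thick, from 8 to 63 mm above the bench. Push here along the reader's x. When the tray is in, the panel's inner face is flush with the reader's front face.
- tip_box: Bystander: blue pipette tip box with a white cover, 80 x 80 x 70 mm. Origin: centre of its underside.
- tube_rack: Bystander: blue rack, 120 mm along its x, 70 mm wide, holding three white tubes with caps, 96 mm high overall. Origin: centre of its underside.
There are look-alikes about, which are no part of the job. Of the things that look like the lid, the middle-sized one is meant.

How it is judged:
On the way, in this order (a step that is already met when the one before it is completed fails the run):
1. the lid lies flat on the bench, open side down, untouched (angle between lid's own z axis and vertical below 0.1 rad and height (world z) of lid_center below 0.012 m and contact force between the fingers and lid below 0.05 N), for 0.2 s.
2. the lid sits fully down on the open pot, let go (horizontal distance between lid and pot below 0.006 m and angle between each of lid, pot's own z axis and vertical below 0.1 rad and z of lid in the frame of pot between 0.03 and 0.038 m and contact force between the fingers and lid below 0.05 N and contact force between the fingers and pot below 0.05 N), for 0.2 s.
3. the covered pot stands on the tray's yellow spot, let go (all of step 2 and horizontal distance between pot and tray_spot below 0.025 m and z of pot in the frame of tray_spot between -0.004 and 0.004 m), for 0.2 s.
At the end, for the whole second after the job is handed in: The tray is in to within 6 mm; the pot stands upright on the tray, within 25 mm of the yellow spot's centre; the lid sits fully down on it (within 6 mm of its axis, level to 0.1 rad, 30 to 38 mm above the pot's origin); nothing is held and pot and lid are at rest (all of step 3 and value of joint tray below 0.006 m and linear speed of each of pot, lid below 0.01 m/s); the robot touches nothing.
It fails at once if the lid lifted (its middle over 45 mm up) while on its edge or open side up (height (world z) of lid_center above 0.045 m and angle between lid's own z axis and vertical above 0.6 rad).
It fails at once if the standing lid pushed hard (over 10 N) (contact force between the fingers and lid above 10 N and angle between lid's own z axis and vertical above 0.6 rad).
It fails at once if the pot tipped by more than 0.5 rad (angle between pot's own z axis and vertical above 0.5 rad).
It fails at once if the twin pot, the tip box or the tube rack moved more than 20 mm or tipped (distance of any of twin, tip_box, tube_rack from where it was at the start of the episode above 0.02 m or angle between any of twin, tip_box, tube_rack's own z axis and vertical above 0.3 rad).
It also fails if it takes over 66 s, if anything falls off the work surface, if the arm or the gripper's body presses on something with over 40 N, if the wrist force passes 120 N, or if a joint passes its speed limit or range.

## Working session

There is one attempt and no reset: what is moved stays moved. The work goes in short steps, Python scripts to look and compute and a tool call to move; the robot and the scene stay as the last step left them, time stands still between calls to the robot, and variables do not carry over. Pictures are saved under pics/ and viewed, and the job is handed in when it is done.

Besides the shell and the picture viewer there is one more tool, called after ">>>" by a JSON object that holds its "method" and its "body". arm_command: Moves the arm, as the interface text tells. Its arguments: {"type":"object","properties":{"steps":{"type":"array"},"force":{"type":"number"}},"required":["steps"]}

```bash
mkdir -p pics; python3 - <<'E'
from plant import *
import cv2
s=get_state();print(s)
for n in ["scene","side","wrist"]:
    c=read_camera(n)
    print(n,{k:v for k,v in c.items() if k!="frame"})
    cv2.imwrite(f"pics/{n}0.png",c["frame"][:,:,::-1])
E
```

```text
{'time': 0.0, 'qpos': array([-1.43000508e+00,  2.87189717e-01,  1.57818245e+00, -6.46264129e-06,
        1.27863351e+00, -1.50045849e-01]), 'dq': array([-0.00172735, -0.00055539, -0.00090239,  0.00025704,  0.00035636,
       -0.00030895]), 'joint_efforts': array([-1.08067964e-04, -4.05985343e+01, -2.92626446e+01, -6.49694903e-05,
        5.79593150e-03, -1.70135884e-06]), 'eef_pos': array([ 0.19345368, -0.64593029,  0.20712828]), 'tcp_rot': array([ 9.89444486e-01,  1.44907393e-01,  2.48963709e-06, -1.20651198e-03]), 'contact_force': array([-1.07033242,  1.27050219, -0.29480308]), 'wrist_torque': array([-0.02546218, -0.02244503,  0.03418806]), 'opening': 0.9994643326080613}
scene {'vfov': 51.94771500944241, 'cx': 274.9386949299817, 'cy': 206.17889326307272, 'position': array([ 0.8883656 , -0.67505833,  0.64519907]), 'rotation': array([0.41910736, 0.10874919, 0.23030063, 0.87148394])}
side {'vfov': 53.94692148149634, 'cx': 274.8889625920482, 'cy': 209.2054868723689, 'position': array([0.28110929, 0.59395062, 0.55560431]), 'rotation': array([-0.07917659,  0.45260122,  0.87589471, -0.14728088])}
wrist {'vfov': 65.22793082543532, 'cx': 280.2821094234231, 'cy': 210.88730786731756, 'mount': array([[-8.45638342e-04,  9.46044138e-01,  3.24036687e-01,
         8.32756319e-02],
       [ 9.99999379e-01,  5.64733023e-04,  9.60926536e-04,
        -4.83521639e-04],
       [ 7.26084699e-04,  3.24037298e-01, -9.46044028e-01,
        -1.65373397e-01],
       [ 0.00000000e+00,  0.00000000e+00,  0.00000000e+00,
         1.00000000e+00]])}
```

View pics/scene0.png

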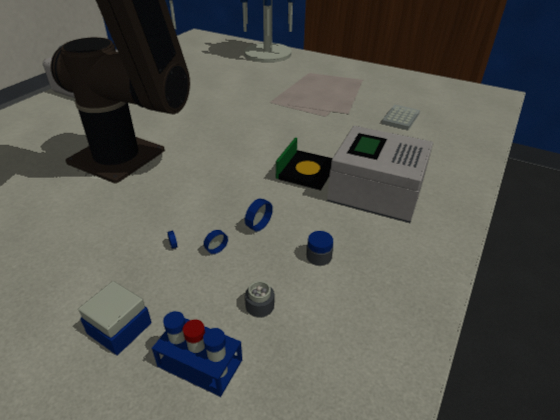

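View pics/side0.png

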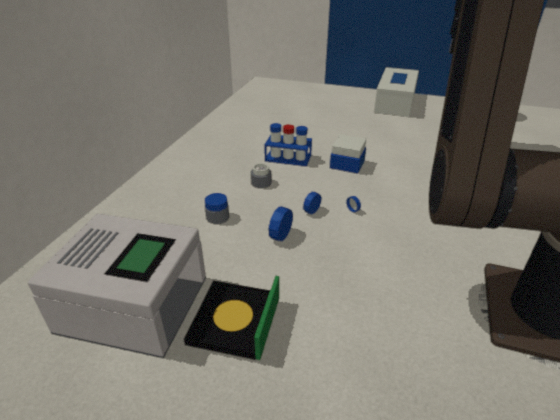

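View pics/wrist0.png

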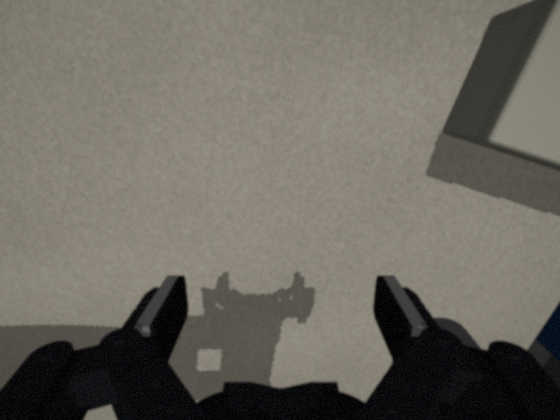

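Three ring-like candidates: scene (172,240) small, (216,241) middle and (259,214) large. The middle-sized one is meant, so I'll crop that area enlarged.

```bash
cat > h.py <<'E'
import numpy as np,cv2
from scipy.spatial.transform import Rotation as R
from plant import *
def cam(n):
    s=get_state(); c=read_camera(n)
    f=210/np.tan(np.radians(c["vfov"])/2)
    if n=="wrist":
        T=np.eye(4);T[:3,:3]=R.from_quat(s["tcp_rot"]).as_matrix();T[:3,3]=s["eef_pos"]
        M=T@c["mount"];p=M[:3,3];Rm=M[:3,:3]
    else:
        p=np.array(c["position"]);Rm=R.from_quat(c["rotation"]).as_matrix()
    return dict(f=f,cx=c["cx"],cy=c["cy"],p=p,R=Rm,img=c["frame"][:,:,::-1].copy())
def ray(C,u,v):
    d=C["R"]@np.array([(u-C["cx"])/C["f"],-(v-C["cy"])/C["f"],-1]);return d/np.linalg.norm(d)
def onz(C,u,v,z):
    d=ray(C,u,v);return C["p"]+d*(z-C["p"][2])/d[2]
def proj(C,P):
    q=(np.atleast_2d(P)-C["p"])@C["R"]
    return np.c_[C["cx"]-C["f"]*q[:,0]/q[:,2],C["cy"]+C["f"]*q[:,1]/q[:,2]]
def tri(C1,uv1,C2,uv2):
    d1=ray(C1,*uv1);d2=ray(C2,*uv2)
    A=np.c_[d1,-d2];t=np.linalg.lstsq(A,C2["p"]-C1["p"],rcond=None)[0]
    a=C1["p"]+t[0]*d1;b=C2["p"]+t[1]*d2
    return (a+b)/2,np.linalg.norm(a-b)
E
python3 - <<'E'
import sys;sys.path.insert(0,'.')
from h import *
S=cam("scene");D=cam("side")
for n,a,b in [("mid",(216,241),(313,203)),("big",(259,214),(281,223)),("small",(172,240),(354,204)),("spot",(308,168),(233,316)),("openpot_mouth",(260,291),(261,170)),("twin_top",(320,240),(217,200))]:
    print(n,tri(S,a,D,b))
c1=S["img"][195:265,155:290];c2=D["img"][180:250,255:380]
c1=cv2.resize(c1,(780,400),interpolation=cv2.INTER_CUBIC);cv2.imwrite("pics/z1.png",c1)
cv2.imwrite("pics/z2.png",cv2.resize(c2,(714,400),interpolation=cv2.INTER_CUBIC))
E
```

```text
mid (array([ 0.45792916, -0.16264245,  0.02508862]), np.float64(0.0024401550432283105))
big (array([ 0.49790132, -0.05418403,  0.03646364]), np.float64(0.0018365010347598154))
small (array([ 0.37018395, -0.19990405,  0.01750467]), np.float64(0.0018328665034229737))
spot (array([0.49997769, 0.18913179, 0.01814647]), np.float64(0.00215731240405736))
openpot_mouth (array([ 0.61385383, -0.24233555,  0.03926872]), np.float64(0.0018280306864600234))
twin_top (array([ 0.65418534, -0.07478942,  0.0471878 ]), np.float64(0.002695759801388639))
```

View pics/z1.png

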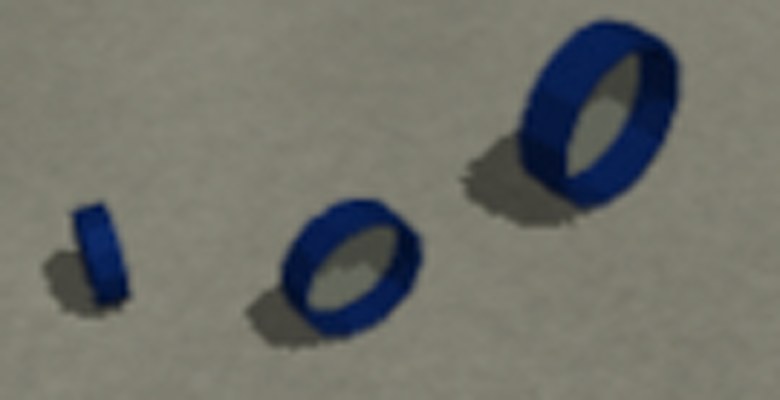

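View pics/z2.png

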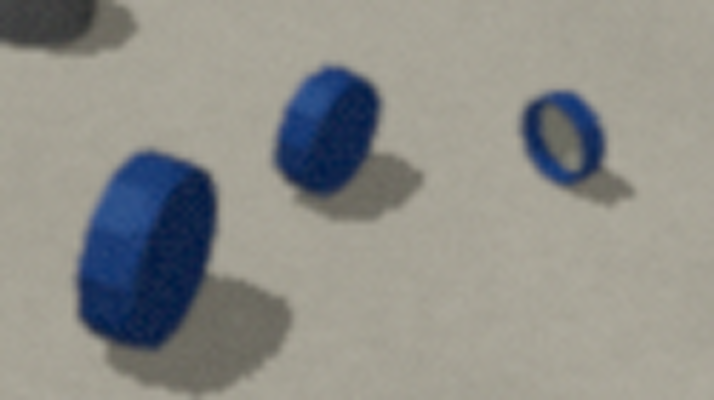

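The crop shows the middle ring (scene (216,241), side (313,203)) at z=25 mm, which matches the lid; the large one sits at 36 mm and the small one at 17 mm. Its open side faces the scene camera. Next I'll fit poses by silhouette.

```bash
cat >> h.py <<'E'
from scipy.optimize import minimize
def lidpts(x,y,yaw):
    a=np.radians(15+30*np.arange(12));r=.025/np.cos(np.radians(15))
    L=np.array([[r*np.cos(t),r*np.sin(t),z] for z in(-.008,.008) for t in a])
    zz=np.array([np.cos(yaw),np.sin(yaw),0]);up=np.array([0,0,1.]);w=np.cross(up,zz)
    return np.array([x,y,.025])+L[:,:1]*up+L[:,1:2]*w+L[:,2:]*zz   # flat faces x->down ok
def cyl(x,y,parts):
    t=np.linspace(0,2*np.pi,40,endpoint=False)
    return [np.array([[x+r*np.cos(a),y+r*np.sin(a),z] for z in(z0,z1) for a in t]) for r,z0,z1 in parts]
def sil(C,hulls,sc=4):
    m=np.zeros((420*sc,560*sc),np.uint8)
    for P in hulls:
        h=cv2.convexHull(((proj(C,P)+.5)*sc).astype(np.float32)).astype(np.int32)
        cv2.fillConvexPoly(m,h,1)
    return cv2.resize(m.astype(np.float32),(560,420),interpolation=cv2.INTER_AREA)
def blob(mask,seed,r=60):
    n,l=cv2.connectedComponents(mask.astype(np.uint8),connectivity=4)
    y,x=np.mgrid[:420,:560];d=(x-seed[0])**2+(y-seed[1])**2
    d=np.where(l>0,d,1e9);k=l.flat[np.argmin(d)]
    m=(l==k).astype(np.uint8)
    c,_=cv2.findContours(m,cv2.RETR_EXTERNAL,cv2.CHAIN_APPROX_NONE);cv2.drawContours(m,c,-1,1,-1);return m.astype(np.float32)
def blue(img):
    b,g,r=[img[:,:,i].astype(int) for i in range(3)];return (b-r>25)&(b>1.5*r)
E
python3 - <<'E'
from h import *
S=cam("scene");D=cam("side")
ms=blob(blue(S["img"]),(205,241));md=blob(blue(D["img"]),(313,203))
print(ms.sum(),md.sum())
def cost(p):
    return np.abs(sil(S,[lidpts(*p)])-ms).sum()+np.abs(sil(D,[lidpts(*p)])-md).sum()
best=[]
for y0 in np.radians(np.arange(90,181,15)):
    r=minimize(cost,[.458,-.163,y0],method="Nelder-Mead",options=dict(initial_simplex=[[.458,-.163,y0],[.464,-.163,y0],[.458,-.157,y0],[.458,-.163,y0+.2]],maxiter=80))
    best.append((r.fun,*r.x[:2],np.degrees(r.x[2])))
for b in sorted(best):print(np.round(b,4))
# tray: corner candidates
hsv=cv2.cvtColor(S["img"],cv2.COLOR_BGR2HSV)
cv2.imwrite("pics/z3.png",cv2.resize(S["img"][125:215,260:440],(800,400),interpolation=cv2.INTER_CUBIC))
cv2.imwrite("pics/z4.png",cv2.resize(D["img"][215:370,40:290],(800,496),interpolation=cv2.INTER_CUBIC))
for C,sd in((S,(308,168)),(D,(233,316))):
    h=cv2.cvtColor(C["img"],cv2.COLOR_BGR2HSV);m=blob((h[:,:,0]>12)&(h[:,:,0]<30)&(h[:,:,1]>150)&(h[:,:,2]>80),sd)
    y,x=np.nonzero(m);print("spot",x.mean(),y.mean(),m.sum(),onz(C,x.mean(),y.mean(),.02))
E
```

```text
421.0 282.0
[ 5.956250e+01  4.595000e-01 -1.641000e-01  1.658483e+02]
[ 5.993750e+01  4.595000e-01 -1.640000e-01  1.644328e+02]
[ 6.006250e+01  4.596000e-01 -1.643000e-01  1.648119e+02]
[ 6.050000e+01  4.594000e-01 -1.644000e-01  1.652753e+02]
[ 6.050000e+01  4.596000e-01 -1.643000e-01  1.647238e+02]
[ 61.0625   0.4595  -0.164  163.9578]
[ 67.75     0.4597  -0.1659 165.699 ]
spot 307.4 167.35 260.0 [0.4993585  0.18907262 0.02      ]
spot 232.66296670030272 315.2452068617558 991.0 [0.49940726 0.18882912 0.02      ]
```

View pics/z3.png

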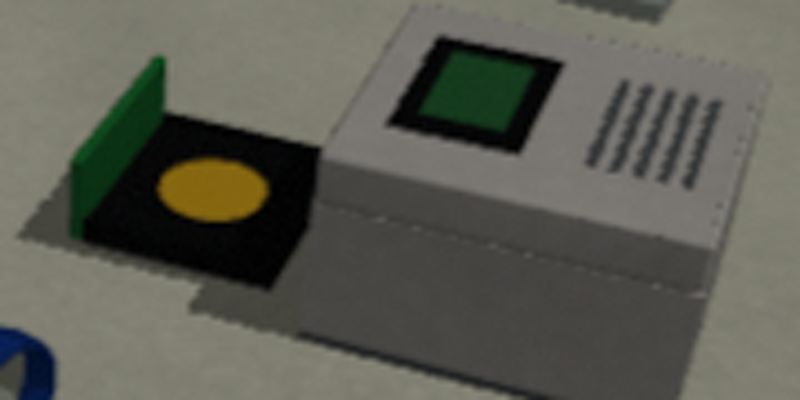

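View pics/z4.png

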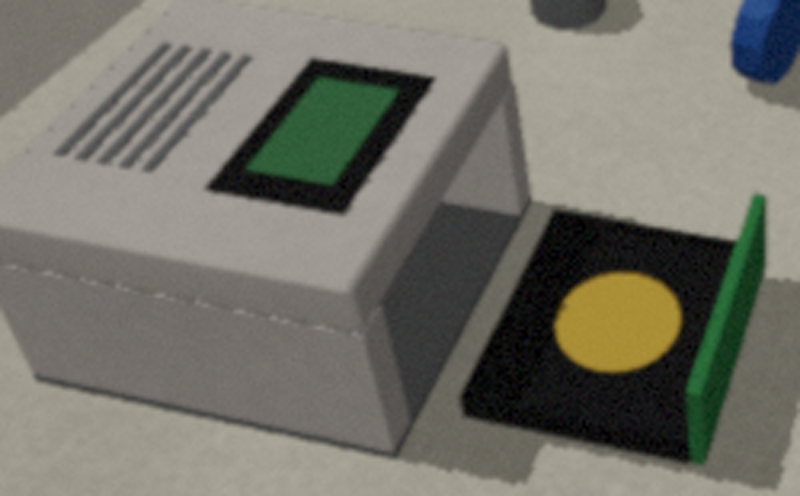

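```bash
cat > fit2.py <<'E'
from h import *
S=cam("scene");D=cam("side")
def panel(x,y,a):
    P=np.array([[px,py,pz] for px in(-.064,-.056) for py in(-.065,.065) for pz in(.008,.063)])
    c,s=np.cos(a),np.sin(a);return np.c_[x+c*P[:,0]-s*P[:,1],y+s*P[:,0]+c*P[:,1],P[:,2]]
def green(img):
    b,g,r=[img[:,:,i].astype(int) for i in range(3)];return (g>1.7*r)&(g>1.3*b)&(g>25)
mg=[blob(green(S["img"]),(285,158)),blob(green(D["img"]),(268,315))]
print([m.sum() for m in mg])
def cost(p): return sum(np.abs(sil(C,[panel(*p)])-m).sum() for C,m in zip((S,D),mg))
for a0 in(.6,.9,1.2,.3,0):
    r=minimize(cost,[.499,.189,a0],method="Nelder-Mead",options=dict(initial_simplex=[[.499,.189,a0],[.505,.189,a0],[.499,.195,a0],[.499,.189,a0+.2]],maxiter=90))
    print(r.fun,r.x,np.degrees(r.x[2]))
# pots : grey body + neck/lid by non-bench segmentation via GrabCut-ish difference in overlay
im=S["img"].copy()
def ov(C,im,hulls,col):
    for P in hulls:
        h=cv2.convexHull((proj(C,P)*4+2).astype(np.float32)).astype(np.int32)
        cv2.polylines(im,[h],True,col,1)
potp=[(.027,0,.034),(.020,.034,.048)]; 
for C,n,(x0,y0,x1,y1) in((S,"s",(150,190,350,340)),(D,"d",(190,150,370,250))):
    im=cv2.resize(C["img"],None,fx=4,fy=4,interpolation=cv2.INTER_CUBIC)
    ov(C,im,[lidpts(.4595,-.164,np.radians(165))],(0,0,255))
    ov(C,im,cyl(.615,-.243,potp),(0,255,255))
    ov(C,im,cyl(.655,-.076,[(.027,0,.034),(.026,.034,.051)]),(0,255,255))
    cv2.imwrite(f"pics/ov{n}.png",im[y0*4:y1*4,x0*4:x1*4])
E
python3 fit2.py
```

```text
[np.float32(359.0), np.float32(823.0)]
226.9375 [0.5012247  0.18884177 0.12199535] 6.98981880889918
214.4375 [0.50104546 0.18827718 0.11229666] 6.434124703870083
223.5 [0.5014325  0.18765851 0.11440353] 6.55483942402582
225.8125 [0.50083815 0.19014948 0.11334304] 6.494077772834296
221.0625 [0.501008   0.18732915 0.11202056] 6.418305540104775
```

View pics/ovs.png

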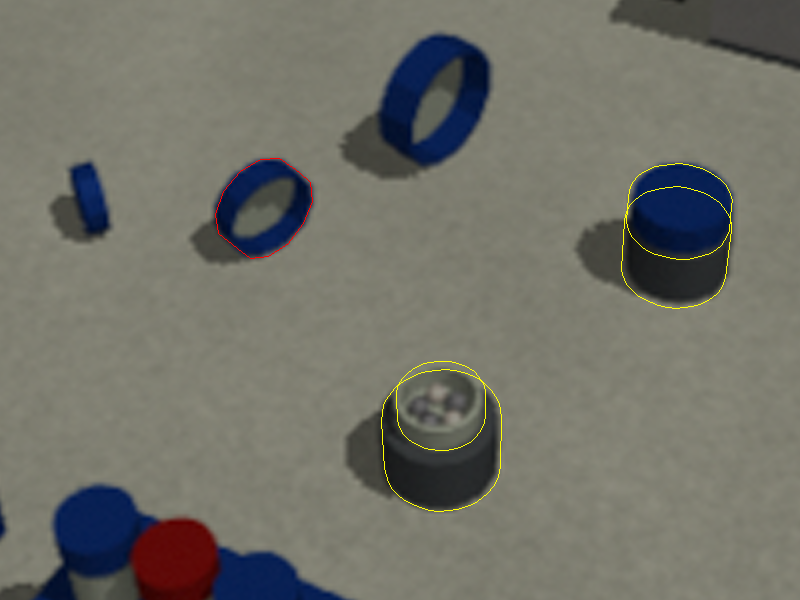

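View pics/ovd.png

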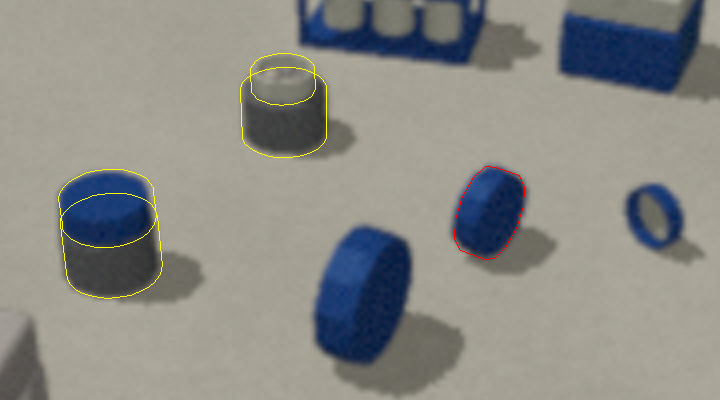

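```bash
cat >> h.py <<'E'
def down(az): # tool pointing down, tool x at world azimuth az deg
    a=np.radians(az);x=np.array([np.cos(a),np.sin(a),0]);z=np.array([0,0,-1.]);return R.from_matrix(np.c_[x,np.cross(z,x),z])
def go(pos,az):
    s=get_state();r=R.from_quat(s["tcp_rot"]);q=down(az)
    print("turn",np.round((r.inv()*q).as_rotvec(),4),"shift",np.round(r.inv().apply(np.array(pos)-s["eef_pos"]),4),"now",np.round(s["eef_pos"],4),"xaz",np.round(np.degrees(np.arctan2(*r.as_matrix()[[1,0],0])),2))
E
python3 - <<'E'
from h import *
S=cam("scene");D=cam("side")
print(tri(S,(113,295),D,(349,140)),tri(S,(195,330),D,(289,130)))
go((.423,-.154,.2),75)
E
```

```text
(array([ 0.42489093, -0.39923732,  0.07923669]), np.float64(0.001138079519437928)) (array([ 0.58843675, -0.39073498,  0.08680991]), np.float64(0.0021368120861380226))
turn [-0.      0.     -1.0182] shift [ 0.3611 -0.4062  0.0085] now [ 0.1936 -0.6466  0.2085] xaz 16.66
```

>>> {"method": "arm_command", "body": {"steps": [[[0,0,-0.17],[0.06,-0.068,0.001],-1],[[0,0,-0.34],[0.12,-0.135,0.003],-1],[[0,0,-0.51],[0.18,-0.203,0.004],-1],[[0,0,-0.68],[0.24,-0.27,0.006],-1],[[0,0,-0.85],[0.3,-0.337,0.007],-1],[[0,0,-1.018],[0.361,-0.406,0.008],-1],[[0,0,-1.018],[0.361,-0.406,0.008],-1],[[0,0,-1.018],[0.361,-0.406,0.008],-1],[[0,0,-1.018],[0.361,-0.406,0.008],-1],[[0,0,-1.018],[0.361,-0.406,0.008],-1],[[0,0,-1.018],[0.361,-0.406,0.008],-1]], "force": 30}}

```text
time: 1.92
eef_pos: [0.423, -0.1544, 0.2007]
tcp_rot: [0.793, 0.609, -0.0, 0.0]
contact_force: [0.3, -0.6, -0.1]
opening: 0.004
```

```bash
python3 - <<'E'
from h import *
W=cam("wrist");im=cv2.resize(W["img"],(800,600))
h=cv2.convexHull((proj(W,lidpts(.4595,-.164,np.radians(165)))*800/560).astype(np.float32)).astype(np.int32)
cv2.polylines(im,[h],True,(0,0,255),1)
cv2.imwrite("pics/w1.png",im);go((.423,-.154,.038),75)
E
```

```text
turn [ 0.0003  0.0005 -0.0009] shift [ 1.000e-03 -1.000e-04  1.627e-01] now [ 0.4228 -0.1549  0.2007] xaz 74.95
```

View pics/w1.png

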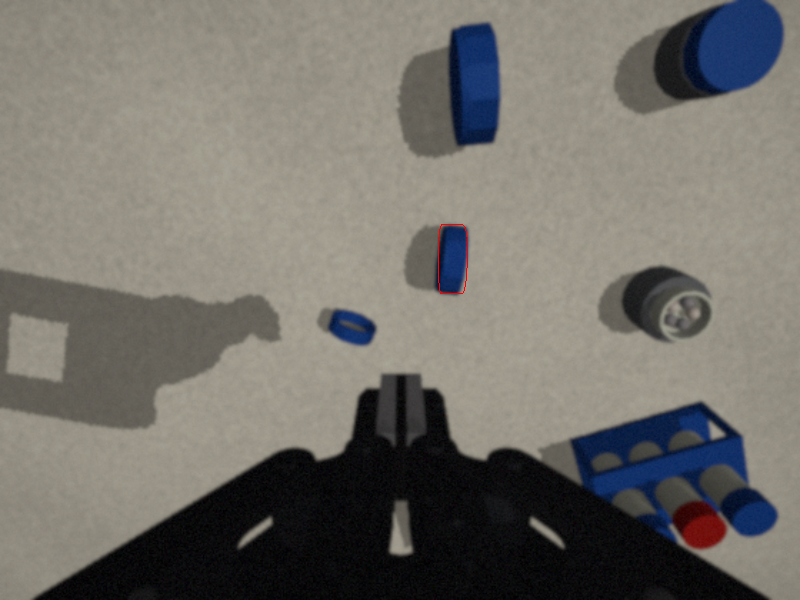

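Wrist view: the fitted outline lies on the lid at about (453,260), with the closed side to the left. Closed fingertips are about 16 mm wide. Lower to 40 mm height.

>>> {"method": "arm_command", "body": {"steps": [[[0,0,0],[0.001,0,0.055],-1],[[0,0,0],[0.001,0,0.11],-1],[[0,0,0],[0.001,0,0.15],-1],[[0,0,0],[0.001,0,0.161],-1],[[0,0,0],[0.001,0,0.161],-1],[[0,0,0],[0.001,0,0.161],-1]]}}

```text
time: 2.72
eef_pos: [0.4246, -0.1554, 0.0417]
tcp_rot: [0.794, 0.608, 0.001, 0.002]
contact_force: [-0.5, -0.0, -0.6]
opening: 0.001
```

>>> {"method": "arm_command", "body": {"steps": [[[0,0,0],[0,0.005,0],-1],[[0,0,0],[0,0.01,0],-1],[[0,0,0],[0,0.015,0],-1],[[0,0,0],[0,0.018,0],-1],[[0,0,0],[0,0.021,0],-1],[[0,0,0],[0,0.024,0],-1],[[0,0,0],[0,0.027,0],-1],[[0,0,0],[0,0.03,0],-1],[[0,0,0],[0,0.03,0],-1]]}}

```text
time: 3.85
eef_pos: [0.4538, -0.1633, 0.0419]
tcp_rot: [0.794, 0.608, 0.001, 0.002]
contact_force: [0.4, 0.6, -0.1]
opening: 0.002
```

```bash
python3 - <<'E'
from h import *
print(get_state()["eef_pos"])
S=cam("scene");W=cam("wrist")
cv2.imwrite("pics/p1.png",np.vstack([cv2.resize(S["img"][180:280,150:300],(600,400)),cv2.resize(W["img"][60:260,180:480],(600,200))]))
E
```

```text
[ 0.45379993 -0.16328356  0.04190741]
```

View pics/p1.png

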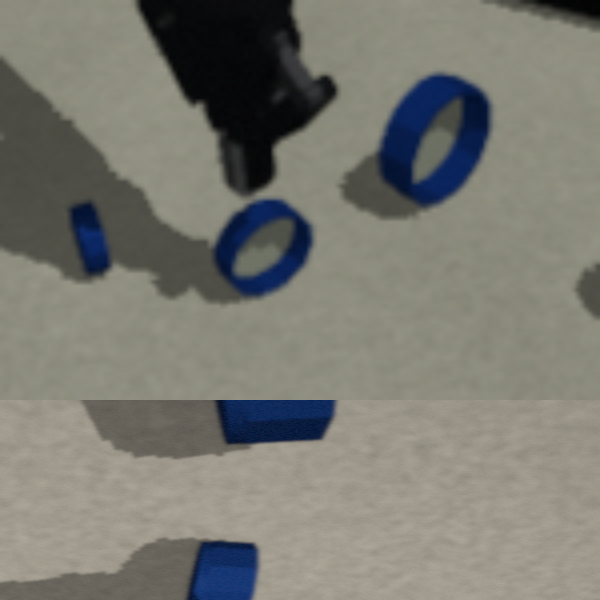

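```bash
python3 - <<'E'
from h import *
s=get_state();p=s["eef_pos"]
S=cam("scene");W=cam("wrist");D=cam("side")
print(p,s["opening"],proj(S,p),proj(D,p),proj(W,p))
cv2.imwrite("pics/p2.png",np.vstack([cv2.resize(D["img"][130:250,240:400],(800,600))]))
cv2.imwrite("pics/p3.png",W["img"])
E
```

```text
[ 0.45353715 -0.1631414   0.0418037 ] -0.001235085920442092 [[212.88751593 234.36591092]] [[314.78687512 197.24936418]] [[281.32239481 256.97081587]]
```

View pics/p2.png

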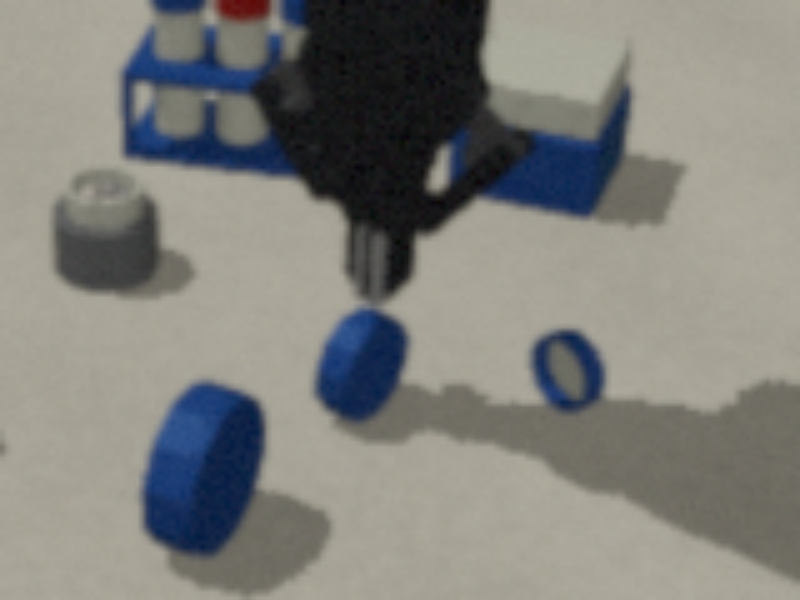

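View pics/p3.png

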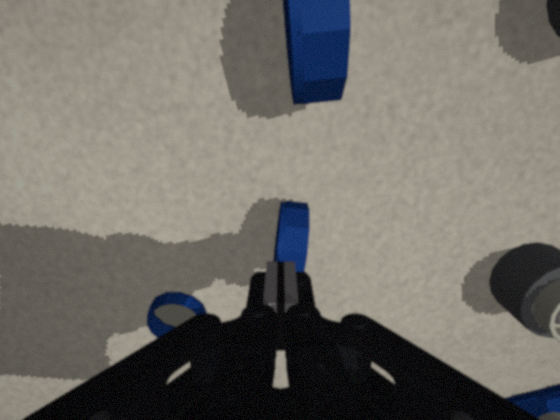

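```bash
python3 - <<'E'
from h import *
S=cam("scene");D=cam("side")
print(get_state()["qpos"],get_state()["eef_pos"])
print(tri(S,(211.7,227.5),D,(315,190)))
cv2.imwrite("pics/p4.png",cv2.resize(S["img"][200:260,180:260],(800,600),interpolation=cv2.INTER_CUBIC))
E
```

```text
[-5.55965824e-01  7.07222276e-02  2.16230834e+00 -6.58465148e-04
  9.04255607e-01 -2.92181976e-01] [ 0.45349025 -0.16314817  0.04183058]
(array([ 0.4536327 , -0.1636559 ,  0.06097846]), np.float64(0.0011137578974948679))
```

View pics/p4.png

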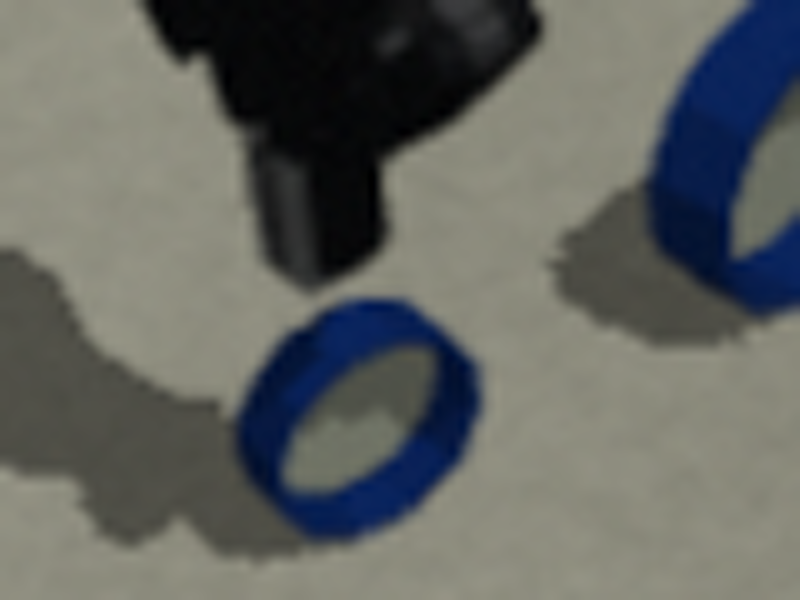

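Both cameras put the real fingertip at about z=0.06, some 18 mm above the reported TCP. The finger passed just over the lid without touching it. I'll back off, go lower and push again, trusting the pictures.

>>> {"method": "arm_command", "body": {"steps": [[[0,0,0],[0,-0.015,0],-1],[[0,0,0],[0,-0.03,0],-1],[[0,0,0],[0,-0.032,0],-1],[[0,0,0],[0,-0.032,0.01],-1],[[0,0,0],[0,-0.032,0.02],-1],[[0,0,0],[0,-0.032,0.02],-1],[[0,0,0],[0,-0.032,0.02],-1]]}}

```text
time: 5.08
eef_pos: [0.4228, -0.1549, 0.0215]
tcp_rot: [0.794, 0.608, 0.0, 0.002]
contact_force: [0.2, 0.0, 1.4]
opening: -0.0
```

```bash
python3 - <<'E'
from h import *
S=cam("scene");D=cam("side");p=get_state()["eef_pos"]
print(p,proj(S,p+[0,0,.018]),proj(D,p+[0,0,.018]))
cv2.imwrite("pics/p5.png",np.hstack([cv2.resize(S["img"][200:260,180:240],(400,400),interpolation=cv2.INTER_CUBIC),cv2.resize(D["img"][160:220,290:350],(400,400),interpolation=cv2.INTER_CUBIC)]))
E
```

```text
[ 0.4230036  -0.15503833  0.02189507] [[203.4437375  227.93338596]] [[327.20001042 202.35193611]]
```

View pics/p5.png

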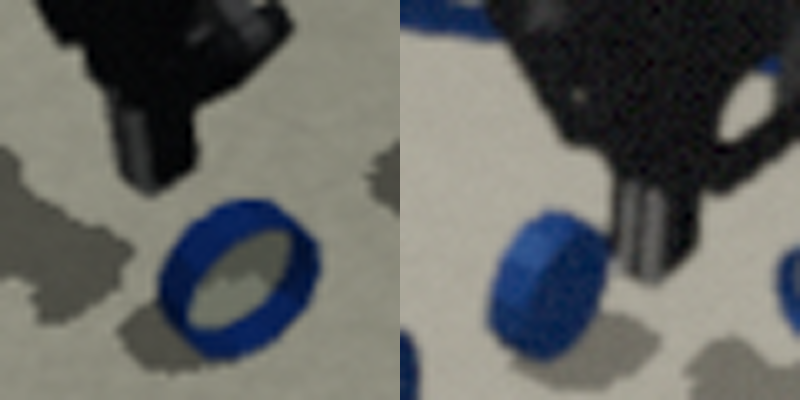

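Tip now at side (327,202), about 40 mm up beside the lid's closed face, consistent with the 18 mm offset. Push.

>>> {"method": "arm_command", "body": {"steps": [[[0,0,0],[0,0.006,0],-1],[[0,0,0],[0,0.012,0],-1],[[0,0,0],[0,0.016,0],-1],[[0,0,0],[0,0.019,0],-1],[[0,0,0],[0,0.022,0],-1],[[0,0,0],[0,0.025,0],-1],[[0,0,0],[0,0.028,0],-1],[[0,0,0],[0,0.031,0],-1],[[0,0,0],[0,0.034,0],-1],[[0,0,0],[0,0.034,0],-1]]}}

```text
time: 6.42
eef_pos: [0.4565, -0.1643, 0.0226]
tcp_rot: [0.794, 0.608, 0.001, 0.003]
contact_force: [-1.0, -0.8, 4.5]
opening: 0.001
```

```bash
python3 - <<'E'
from h import *
S=cam("scene");D=cam("side");p=get_state()["eef_pos"]
cv2.imwrite("pics/p6.png",np.hstack([cv2.resize(S["img"][200:260,180:240],(400,400),interpolation=cv2.INTER_CUBIC),cv2.resize(D["img"][160:220,290:350],(400,400),interpolation=cv2.INTER_CUBIC)]))
E
```

```text
(no output)
```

View pics/p6.png

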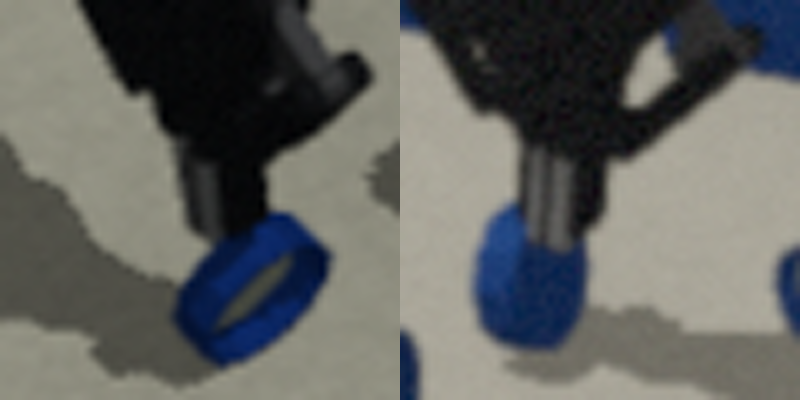

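It is leaning; I'll push a little more.

>>> {"method": "arm_command", "body": {"steps": [[[0,0,0],[0,0.003,0],-1],[[0,0,0],[0,0.006,0],-1],[[0,0,0],[0,0.009,0],-1],[[0,0,0],[0,0.011,0],-1],[[0,0,0],[0,0.011,0],-1]]}}

```text
time: 7.15
eef_pos: [0.4666, -0.1668, 0.0221]
tcp_rot: [0.794, 0.608, 0.001, 0.002]
contact_force: [-0.0, -0.2, 1.0]
opening: -0.0
```

```bash
python3 - <<'E'
from h import *
S=cam("scene");D=cam("side");p=get_state()["eef_pos"]
cv2.imwrite("pics/p7.png",np.hstack([cv2.resize(S["img"][200:260,180:240],(400,400),interpolation=cv2.INTER_CUBIC),cv2.resize(D["img"][160:220,290:350],(400,400),interpolation=cv2.INTER_CUBIC)]))
E
```

```text
(no output)
```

View pics/p7.png

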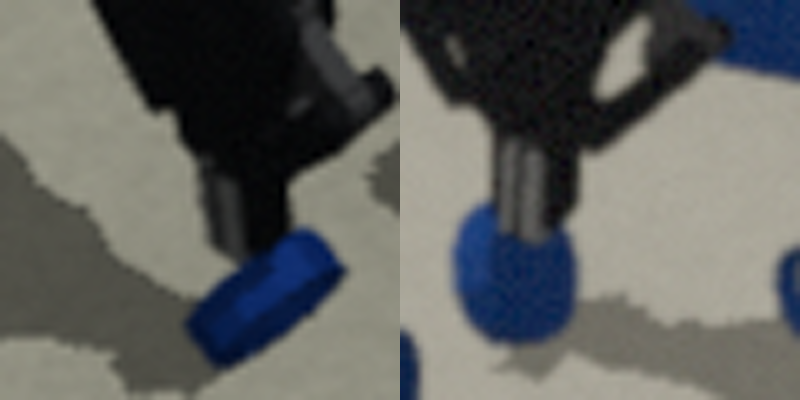

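>>> {"method": "arm_command", "body": {"steps": [[[0,0,0],[0,0.002,0],-1],[[0,0,0],[0,0.004,0],-1],[[0,0,0],[0,0.006,0],-1],[[0,0,0],[0,0.006,0],-1]]}}

```text
time: 7.75
eef_pos: [0.4725, -0.1684, 0.0222]
tcp_rot: [0.794, 0.608, 0.001, 0.002]
contact_force: [-1.2, 0.6, -0.9]
opening: -0.0
```

```bash
python3 - <<'E'
from h import *
S=cam("scene");D=cam("side");p=get_state()["eef_pos"]
cv2.imwrite("pics/p8.png",np.hstack([cv2.resize(S["img"][200:260,180:240],(400,400),interpolation=cv2.INTER_CUBIC),cv2.resize(D["img"][160:220,290:350],(400,400),interpolation=cv2.INTER_CUBIC)]))
E
```

```text
(no output)
```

View pics/p8.png

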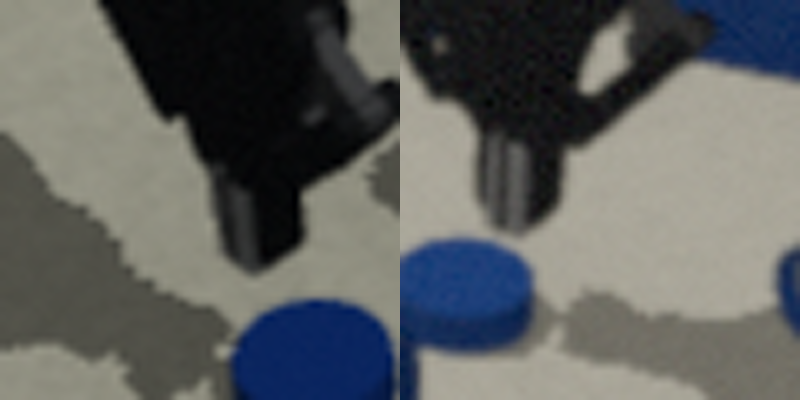

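The lid lies flat with its closed blue top up. Lift, part-open the gripper, and look.

>>> {"method": "arm_command", "body": {"steps": [[[0,0,0],[0,0,-0.04],-1],[[0,0,0],[0,0,-0.08],0.5],[[0,0,0],[0,0.01,-0.1],0.5],[[0,0,0],[0,0.02,-0.1],0.5],[[0,0,0],[0,0.02,-0.1],0.5],[[0,0,0],[0,0.02,-0.1],0.5]]}}

```text
time: 8.6
eef_pos: [0.4901, -0.1726, 0.1203]
tcp_rot: [0.794, 0.608, -0.0, 0.001]
contact_force: [-0.8, 0.0, -0.1]
opening: 0.751
```

```bash
cat >> h.py <<'E'
def flat(x,y,yaw,z0=0):
    a=np.radians(15+30*np.arange(12))+yaw;r=.025/np.cos(np.radians(15))
    return np.array([[x+r*np.cos(t),y+r*np.sin(t),z] for z in(z0,z0+.016) for t in a])
def fitflat(views,x0,y0,z0=0,yaws=(0,)):
    out=[]
    for yw in yaws:
        def cost(p): return sum(np.abs(sil(C,[flat(p[0],p[1],yw,z0)])-m).sum() for C,m in views)
        r=minimize(cost,[x0,y0],method="Nelder-Mead",options=dict(initial_simplex=[[x0,y0],[x0+.005,y0],[x0,y0+.005]],maxiter=60))
        out.append((r.fun,r.x,np.degrees(yw)))
    return min(out,key=lambda o:o[0])
E
python3 - <<'E'
from h import *
S=cam("scene");D=cam("side");W=cam("wrist");s=get_state();print(s["eef_pos"],s["opening"])
ms=blob(blue(S["img"]),(225,254));md=blob(blue(D["img"]),(299,204))
g=proj(W,[.495,-.175,.01])[0];print(g);mw=blob(blue(W["img"]),g)
print(ms.sum(),md.sum(),mw.sum())
for v in([(S,ms)],[(D,md)],[(S,ms),(D,md)],[(W,mw)]):
    print(fitflat(v,.495,-.175,yaws=np.radians(np.arange(0,30,6))))
im=W["img"].copy()
cv2.imwrite("pics/w2.png",cv2.resize(im,(800,600)))
cv2.imwrite("pics/p9.png",cv2.resize(D["img"][110:230,240:400],(800,600)))
E
```

```text
[ 0.49050806 -0.17281339  0.12106728] 0.7481837851351196
[286.69705369 200.44560117]
446.0 908.0 2597.0
(np.float64(32.3125), array([ 0.49179943, -0.17261359]), np.float64(12.000000000000002))
(np.float64(637.875), array([ 0.49362305, -0.17273926]), np.float64(18.0))
(np.float64(674.625), array([ 0.49230642, -0.17233751]), np.float64(12.000000000000002))
(np.float64(200.1875), array([ 0.49149183, -0.1733787 ]), np.float64(6.000000000000001))
```

View pics/w2.png

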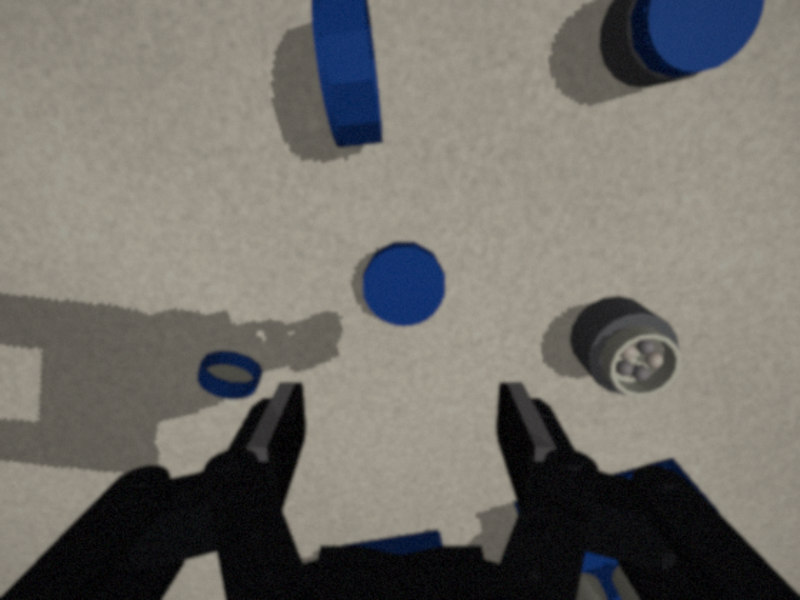

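View pics/p9.png

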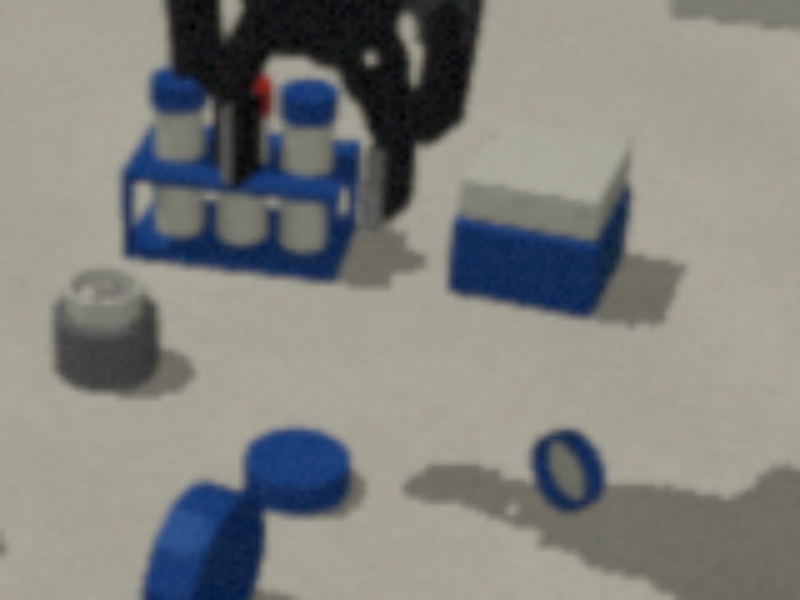

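```bash
python3 - <<'E'
from h import *
D=cam("side");s=get_state();p=s["eef_pos"];y=R.from_quat(s["tcp_rot"]).as_matrix()[:,1]
for z in(0,.01,.02,.03,.04): print(z,proj(D,[p+.035*y+[0,0,z],p-.035*y+[0,0,z]]).round(1).tolist())
go((.492,-.173,.121),75)
E
```

```text
0 [[287.7, 157.1], [315.2, 165.8]]
0.01 [[287.8, 153.1], [315.5, 161.7]]
0.02 [[287.8, 149.0], [315.7, 157.5]]
0.03 [[287.9, 144.9], [316.0, 153.3]]
0.04 [[288.0, 140.7], [316.2, 149.0]]
turn [ 0.0028  0.0014 -0.0015] shift [0.0003 0.0013 0.0003] now [ 0.4907 -0.1729  0.1213] xaz 74.92
```

>>> {"method": "arm_command", "body": {"steps": [[[0,0,0],[0,0.001,0.05],0.5],[[0,0,0],[0,0.001,0.1],0.5],[[0,0,0],[0,0.001,0.125],0.5],[[0,0,0],[0,0.001,0.13],0.5],[[0,0,0],[0,0.001,0.13],0.5]]}}

```text
time: 9.43
eef_pos: [0.4923, -0.1737, -0.0082]
tcp_rot: [0.794, 0.608, 0.0, 0.002]
contact_force: [-0.3, -0.8, -0.2]
opening: 0.75
```

```bash
python3 - <<'E'
from h import *
S=cam("scene");D=cam("side");s=get_state();print(s["eef_pos"],s["contact_force"]);p=s["eef_pos"];y=R.from_quat(s["tcp_rot"]).as_matrix()[:,1]
for z in(.02,.025,.03): print(z,proj(D,[p+.035*y+[0,0,z],p-.035*y+[0,0,z]]).round(1).tolist(),proj(S,[p+.035*y+[0,0,z],p-.035*y+[0,0,z]]).round(1).tolist())
cv2.imwrite("pics/p10.png",np.hstack([cv2.resize(S["img"][210:270,190:250],(400,400),interpolation=cv2.INTER_CUBIC),cv2.resize(D["img"][160:220,270:330],(400,400),interpolation=cv2.INTER_CUBIC)]))
E
```

```text
[ 0.49318095 -0.17419213 -0.00705953] [ 0.03860241 -0.22745477  0.0025044 ]
0.02 [[286.3, 197.3], [311.9, 206.9]] [[237.9, 263.0], [215.8, 246.1]]
0.025 [[286.3, 195.6], [312.0, 205.1]] [[237.8, 261.3], [215.6, 244.3]]
0.03 [[286.3, 193.8], [312.1, 203.3]] [[237.7, 259.5], [215.4, 242.6]]
```

View pics/p10.png

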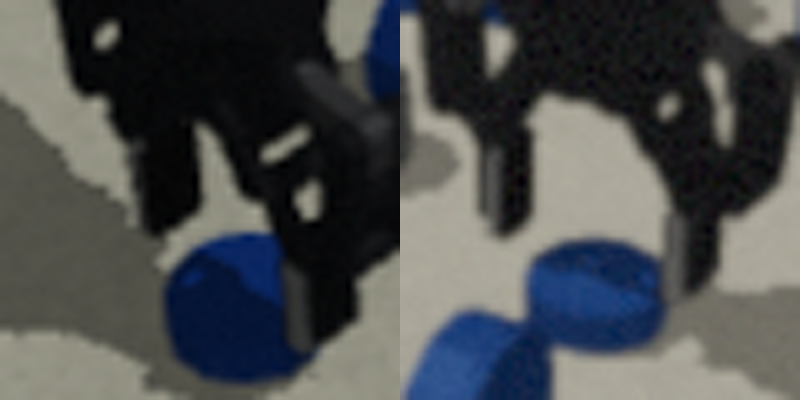

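Fingertips straddle the lid (side tips at (285,195) and (313,205)), about 18 mm up. Go 10 mm lower and close.

>>> {"method": "arm_command", "body": {"steps": [[[0,0,0],[-0.001,0,0.006],0.5],[[0,0,0],[-0.001,0,0.01],0.5],[[0,0,0],[-0.001,0,0.01],0.5],[[0,0,0],[-0.001,0,0.01],0.0],[[0,0,0],[-0.001,0,0.01],-0.3],[[0,0,0],[-0.001,0,0.01],-0.3],[[0,0,0],[-0.001,0,0.01],-0.3],[[0,0,0],[-0.001,0,0.01],-0.3]], "force": 25}}

```text
time: 10.52
eef_pos: [0.4932, -0.1753, -0.0168]
tcp_rot: [0.794, 0.608, 0.001, 0.003]
contact_force: [-0.4, -0.0, 1.6]
opening: 0.574
```

```bash
python3 - <<'E'
from h import *
S=cam("scene");D=cam("side");s=get_state();print(s["eef_pos"],s["contact_force"],s["opening"]);p=s["eef_pos"]
cv2.imwrite("pics/p11.png",np.hstack([cv2.resize(S["img"][210:270,190:250],(400,400),interpolation=cv2.INTER_CUBIC),cv2.resize(D["img"][160:220,270:330],(400,400),interpolation=cv2.INTER_CUBIC)]))
E
```

```text
[ 0.49318931 -0.17532568 -0.01684793] [-0.0729871   0.15944149  1.54414771] 0.575522129289728
```

View pics/p11.png

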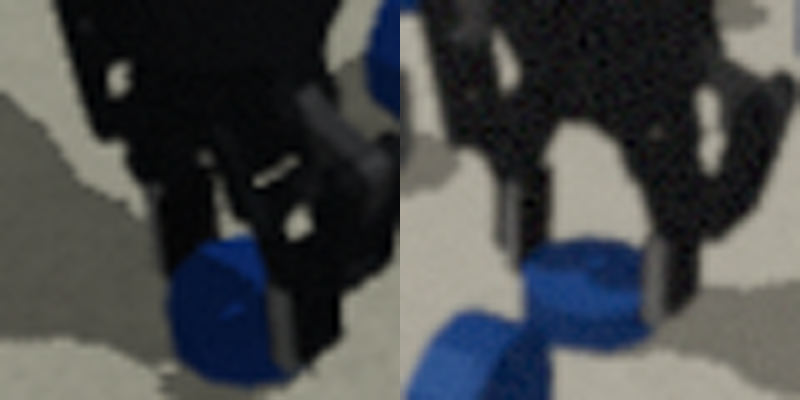

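>>> {"method": "arm_command", "body": {"steps": [[[0,0,0],[0,0,-0.01],-0.3],[[0,0,0],[0,0,-0.03],-0.3],[[0,0,0],[0,0,-0.06],-0.3],[[0,0,0],[0,0,-0.1],-0.3],[[0,0,0],[0,0,-0.12],-0.3],[[0,0,0],[0,0,-0.12],-0.3]]}}

```text
time: 11.38
eef_pos: [0.4937, -0.1755, 0.1054]
tcp_rot: [0.794, 0.608, 0.002, 0.005]
contact_force: [-0.2, 0.3, -1.3]
opening: 0.572
```

```bash
python3 - <<'E'
from h import *
S=cam("scene");D=cam("side");W=cam("wrist");s=get_state();print(s["eef_pos"],s["contact_force"],s["opening"])
cv2.imwrite("pics/w3.png",cv2.resize(W["img"],(800,600)))
im=np.hstack([cv2.resize(S["img"][200:320,180:300],(400,400),interpolation=cv2.INTER_CUBIC),cv2.resize(D["img"][110:230,220:340],(400,400),interpolation=cv2.INTER_CUBIC)])
cv2.imwrite("pics/p12.png",im)
cv2.imwrite("pics/pz.png",np.hstack([cv2.resize(S["img"][275:320,237:282],(400,400),interpolation=cv2.INTER_CUBIC),cv2.resize(D["img"][155:195,241:281],(400,400),interpolation=cv2.INTER_CUBIC)]))
E
```

```text
[ 0.49159418 -0.1743047   0.10183799] [ 0.20078373  0.09245275 -1.25706415] 0.5700223086461707
```

View pics/w3.png

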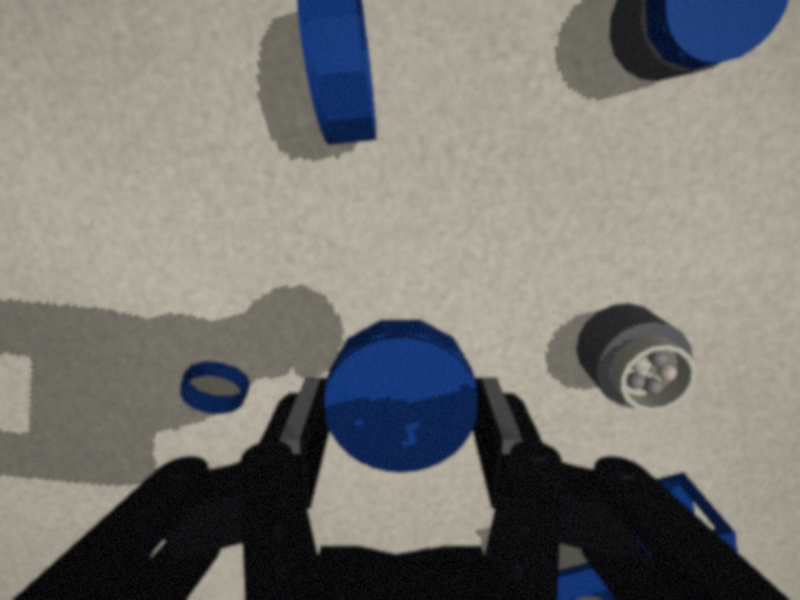

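View pics/p12.png

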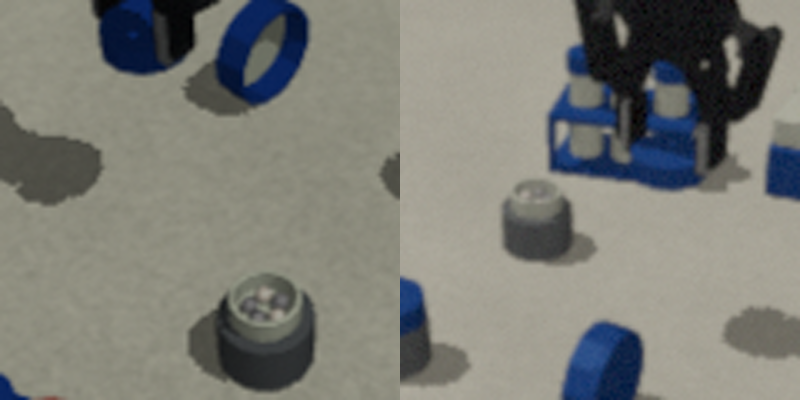

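View pics/pz.png

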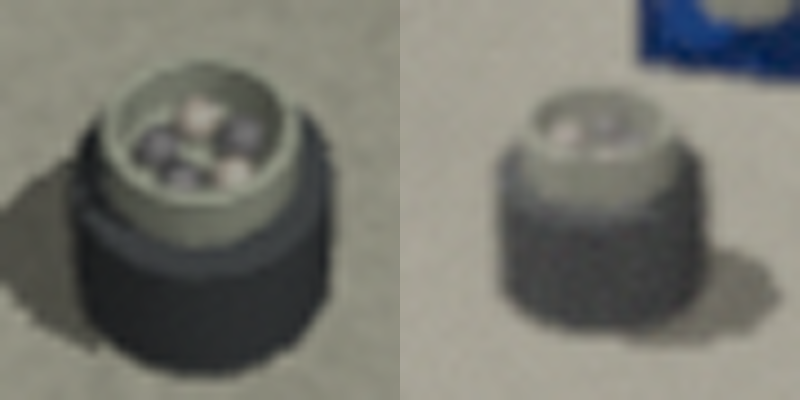

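```bash
cat > pot.py <<'E'
from h import *
S=cam("scene");D=cam("side");W=cam("wrist");print(get_state()["eef_pos"])
print(tri(S,(259.3,290),D,(261.0,167.0)))
print(onz(S,259.3,290,.048),onz(D,261.,167,.048),onz(W,459.9,263.2,.048))
print(tri(S,(259.3,290),W,(459.9,263.2)),tri(D,(261,167.),W,(459.9,263.2)))
potp=[(.027,0,.034),(.020,.034,.048)]
b=None
def dark(img): 
    v=img.max(2).astype(int); return v<85
# body silhouettes
for C,n,sd in((S,"S",(260,306)),(D,"D",(261,181)),(W,"W",proj(W,[.61,-.24,.02])[0])):
    hs=C["img"];m=(hs.max(2)<75) if n=="S" else hs.max(2)<100
    m=blob(m,sd);y,x=np.nonzero(m);print(n,m.sum(),x.min(),x.max(),y.min(),y.max())
    im=cv2.resize(C["img"],None,fx=6,fy=6,interpolation=cv2.INTER_CUBIC)
    for P in cyl(.614,-.242,potp)+cyl(.614,-.242,[(.02,.048,.048)]):
        cv2.polylines(im,[cv2.convexHull(((proj(C,P)+.5)*6).astype(np.float32)).astype(np.int32)],True,(0,255,255),1)
    u,v=(np.array(sd)*6).astype(int);cv2.imwrite(f"pics/q{n}.png",im[v-195:v+195,u-195:u+195])
cv2.imwrite("pics/q.png",np.hstack([cv2.resize(cv2.imread(f"pics/q{n}.png"),(266,266)) if 0 else cv2.imread(f"pics/q{n}.png")[:,60:-60] for n in "SDW"]))
E
python3 pot.py
```

```text
[ 0.49163941 -0.17434969  0.10163377]
(array([ 0.61475581, -0.24567724,  0.04592229]), np.float64(0.001465126358748299))
[ 0.61639729 -0.24691403  0.048     ] [ 0.61279014 -0.24269155  0.048     ] [ 0.61203672 -0.2404577   0.048     ]
(array([ 0.61421582, -0.24358666,  0.04331442]), np.float64(0.00011455393116848866)) (array([ 0.61116267, -0.23894173,  0.05024986]), np.float64(0.00027858920530595966))
S 487.0 244 273 289 316
D 265.0 251 272 170 187
W 2704.0 404 484 213 284
```

View pics/q.png

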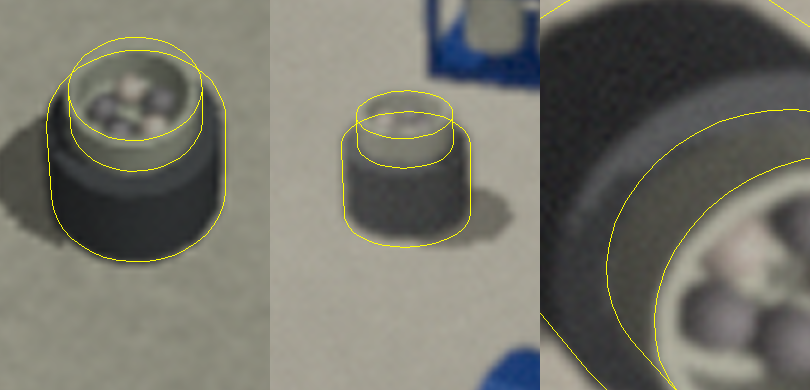

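```bash
python3 - <<'E'
from h import *
go((.614,-.243,.10),75);go((.614,-.243,.055),75)
E
```

```text
turn [ 0.0035  0.0016 -0.0015] shift [-0.0344  0.136   0.0022] now [ 0.4916 -0.1743  0.1016] xaz 74.91
turn [ 0.0035  0.0016 -0.0015] shift [-0.0344  0.1358  0.0472] now [ 0.4916 -0.1743  0.1016] xaz 74.91
```

>>> {"method": "arm_command", "body": {"steps": [[[0.002,0.001,0],[-0.008,0.03,0],-0.3],[[0.003,0.001,0],[-0.017,0.07,0],-0.3],[[0.003,0.001,0],[-0.027,0.11,0],-0.3],[[0.003,0.001,0],[-0.034,0.136,0.01],-0.3],[[0.003,0.001,0],[-0.034,0.136,0.03],-0.3],[[0.003,0.001,0],[-0.034,0.136,0.047],-0.3],[[0.003,0.001,0],[-0.034,0.136,0.047],-0.3],[[0.003,0.001,0],[-0.034,0.136,0.047],-0.3]]}}

```text
time: 12.68
eef_pos: [0.6138, -0.2423, 0.0553]
tcp_rot: [0.794, 0.608, -0.0, 0.0]
contact_force: [-0.3, 0.5, 0.0]
opening: 0.579
```

```bash
cat > look.py <<'E'
from h import *
import sys
t=sys.argv[1]
S=cam("scene");D=cam("side");W=cam("wrist");s=get_state();print(s["eef_pos"],s["contact_force"],s["opening"])
cv2.imwrite(f"pics/{t}.png",np.hstack([cv2.resize(S["img"][255:325,225:295],(400,400),interpolation=cv2.INTER_CUBIC),cv2.resize(D["img"][135:195,231:291],(400,400),interpolation=cv2.INTER_CUBIC)]))
cv2.imwrite(f"pics/{t}w.png",W["img"])
E
python3 look.py l1
```

```text
[ 0.61471786 -0.24285063  0.05642102] [ 0.64286442  0.04184792 -0.20183956] 0.5757686503310564
```

View pics/l1.png

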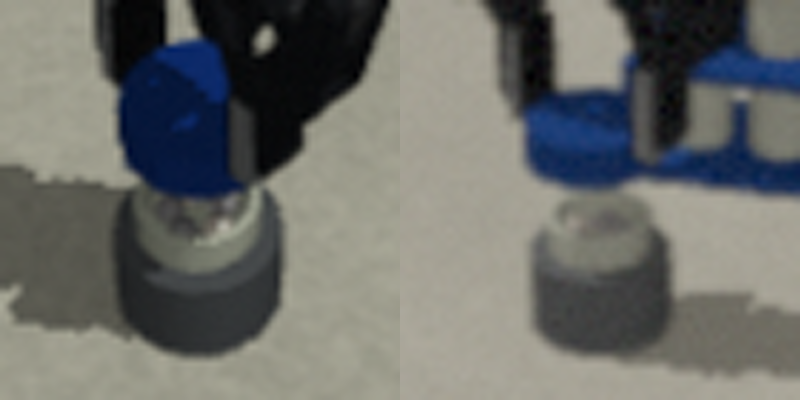

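View pics/l1w.png

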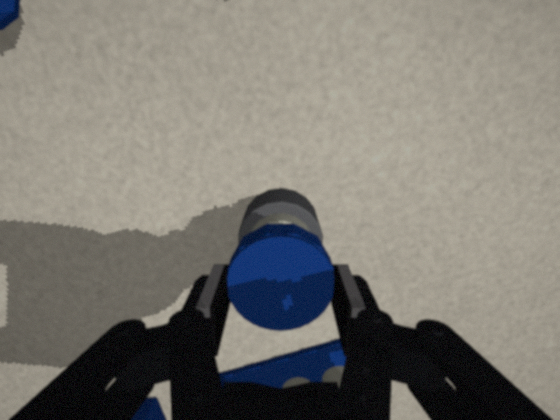

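```bash
cat > rel.py <<'E'
from h import *
s=get_state();p=s["eef_pos"];Rm=R.from_quat(s["tcp_rot"]).as_matrix()
rim=p[2]+.0168;print("tcp",p,"rim z",rim)
def fit(C,mask,ignore,model,x0):
    def cost(q): return (np.abs(sil(C,model(*q))-mask)*(1-ignore)).sum()
    best=None
    for d in(0,.004,-.004):
        x=np.array(x0)+d
        r=minimize(cost,x,method="Nelder-Mead",options=dict(initial_simplex=[x,x+[.005,0],x+[0,.005]],maxiter=80))
        if best is None or r.fun<best.fun:best=r
    return best
res={}
for n in("scene","side","wrist"):
    C=cam(n);img=C["img"];u=proj(C,[p[0],p[1],rim+.008])[0]
    bl=blue(img)
    yy,xx=np.mgrid[:420,:560]
    near=np.hypot(xx-u[0],yy-u[1])<(75 if n=="wrist" else 28)
    m=(bl&near).astype(np.float32)
    drk=((img.max(2)<60)&~bl).astype(np.uint8);ig=cv2.dilate(drk,np.ones((3,3),np.uint8)).astype(np.float32)
    ig[~near]=1
    if n=="side":  # rack behind to the right
        ig[:,int(u[0])+5:]=1
    rl=fit(C,m,ig,lambda x,y:[flat(x,y,np.radians(15),rim)],p[:2])
    print(n,"lid",rl.x.round(4),rl.fun,"rel tcp in tool",(Rm.T@np.r_[rl.x-p[:2],0]).round(4))
E
python3 rel.py
python3 - <<'E'
from h import *
S=cam("scene")
# pot edges in scene, as measured: neck left 133 right 268, body left 117 right 283 (zoom 5.714, origin 225,255)
z=5.714
for (x,y) in[(.614,-.243),(.6155,-.246),(.612,-.240)]:
    for P,nm in zip(cyl(x,y,[(.027,0,.034),(.02,.034,.048)]),("body","neck")):
        q=proj(S,P);print((x,y),nm,((q.min(0)+.5-[225,255])*z).round(1),((q.max(0)+.5-[225,255])*z).round(1))
E
```

```text
tcp [ 0.61471786 -0.24285063  0.05642102] rim z 0.07322102155809763
scene lid [ 0.6157 -0.2401] 9.9375 rel tcp in tool [ 0.0029  0.0003 -0.    ]
side lid [ 0.6144 -0.2444] 17.75 rel tcp in tool [-0.0015  0.0001  0.    ]
wrist lid [ 0.6142 -0.2403] 382.9375 rel tcp in tool [ 0.0023 -0.0011 -0.    ]
(0.614, -0.243) body [114.5 155.9] [284.7 357.4]
(0.614, -0.243) neck [135.  143.2] [262.6 271. ]
(0.6155, -0.246) body [113.3 163.8] [284.1 366.2]
(0.6155, -0.246) neck [133.9 151.1] [262.  279.7]
(0.612, -0.24) body [114.2 147.5] [283.9 348.1]
(0.612, -0.24) neck [134.7 134.7] [261.9 261.8]
```

```bash
cat > rel2.py <<'E'
from h import *
s=get_state();p=s["eef_pos"];Rm=R.from_quat(s["tcp_rot"]).as_matrix()
W=cam("wrist");D=cam("side");S=cam("scene")
cv2.imwrite("pics/wz.png",cv2.resize(W["img"][170:350,190:370],(600,600),interpolation=cv2.INTER_CUBIC))
for d in((0,0),(.003,0),(0,.003)):
    c=p[:2]+(Rm@np.r_[d,0])[:2]
    q=proj(W,cyl(*c,[(.027,0,.034)])[0]);top=proj(W,cyl(*c,[(.027,.034,.034)])[0])
    print("pot body at tool off",d,"W u",q[:,0].min().round(1),q[:,0].max().round(1),"v top",q[:,1].min().round(1),"shoulder u",top[:,0].min().round(1),top[:,0].max().round(1),"v",top[:,1].min().round(1))
    q=proj(D,cyl(*c,[(.027,0,.034)])[0]);print("  D body u",q[:,0].min().round(2),q[:,0].max().round(2),"vmax",q[:,1].max().round(2))
    q=proj(S,cyl(*c,[(.027,0,.034)])[0]);print("  S body u",q[:,0].min().round(2),q[:,0].max().round(2),"vmax",q[:,1].max().round(2))
    q=proj(W,flat(*c,np.radians(15),p[2]+.0168));print("  W lid u",q[:,0].min().round(1),q[:,0].max().round(1),"v",q[:,1].min().round(1),q[:,1].max().round(1))
    q=proj(S,flat(*c,np.radians(15),p[2]+.0168));print("  S lid u",q[:,0].min().round(1),q[:,0].max().round(1),"v",q[:,1].min().round(1),q[:,1].max().round(1))
E
python3 rel2.py
```

```text
pot body at tool off (0, 0) W u 237.7 324.5 v top 185.2 shoulder u 237.7 324.5 v 199.5
  D body u 249.77 271.4 vmax 188.97
  S body u 244.83 274.62 vmax 317.09
  W lid u 226.9 336.0 v 226.4 333.6
  S lid u 244.2 274.1 v 261.7 290.2
pot body at tool off (0.003, 0) W u 237.5 324.7 v top 181.0 shoulder u 237.5 324.7 v 194.6
  D body u 249.05 270.73 vmax 189.51
  S body u 246.06 275.79 vmax 316.12
  W lid u 226.5 336.4 v 220.7 328.6
  S lid u 245.5 275.3 v 260.8 289.3
pot body at tool off (0, 0.003) W u 242.5 329.3 v top 185.2 shoulder u 242.5 329.3 v 199.5
  D body u 248.82 270.44 vmax 188.61
  S body u 245.95 275.81 vmax 318.05
  W lid u 233.4 342.6 v 226.4 333.6
  S lid u 245.4 275.3 v 262.5 291.2
```

View pics/wz.png

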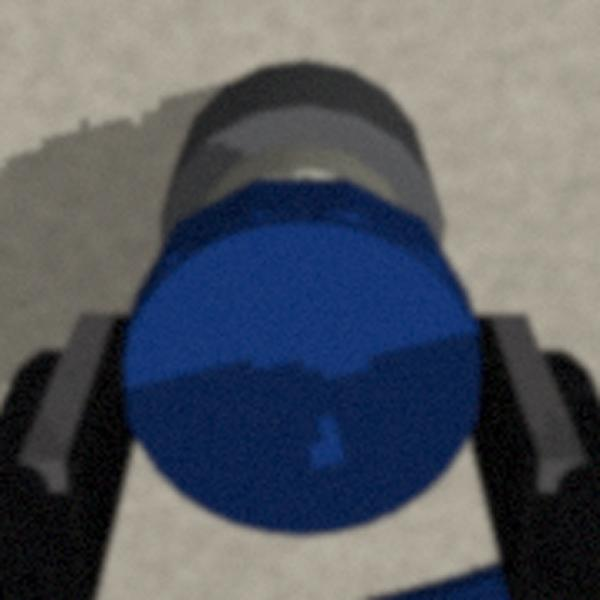

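Wrist zoom: lid centre is at (280.6,277), pot body edges at u 239/323 with its top at v 188.6. The lid sits about 2.7 mm too far in tool +x relative to the pot. Correct that, lower to just above the mouth and check.

>>> {"method": "arm_command", "body": {"steps": [[[0,0,0],[-0.0027,0,0.005],-0.3],[[0,0,0],[-0.0027,0,0.015],-0.3],[[0,0,0],[-0.0027,0,0.022],-0.3],[[0,0,0],[-0.0027,0,0.022],-0.3],[[0,0,0],[-0.0027,0,0.022],-0.3]]}}

```text
time: 13.8
eef_pos: [0.6137, -0.2454, 0.0333]
tcp_rot: [0.794, 0.608, -0.0, 0.001]
contact_force: [0.3, 0.5, 0.8]
opening: 0.573
```

```bash
python3 look.py l2;python3 rel2.py|head -5
```

```text
[ 0.61391681 -0.24548116  0.03379148] [ 0.49759488  0.3643683  -0.99599734] 0.5705973024015063
pot body at tool off (0, 0) W u 232.9 329.6 v top 193.9 shoulder u 232.9 329.6 v 211.5
  D body u 250.4 271.97 vmax 188.47
  S body u 243.75 273.6 vmax 318.02
  W lid u 226.9 336.0 v 226.4 333.6
  S lid u 243.6 273.0 v 271.0 299.5
```

View pics/l2.png

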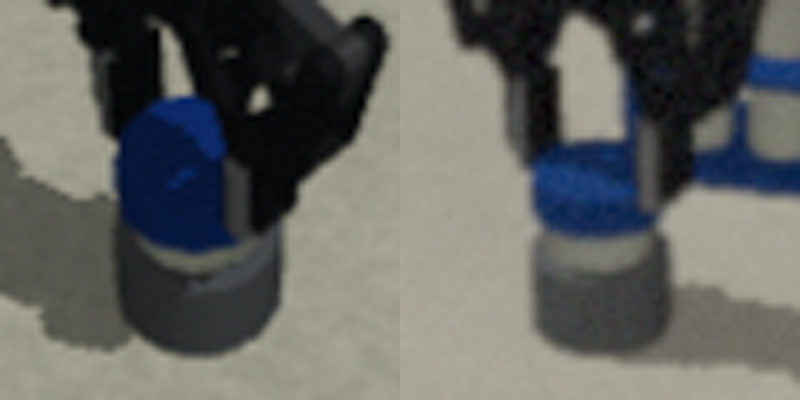

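View pics/wz.png

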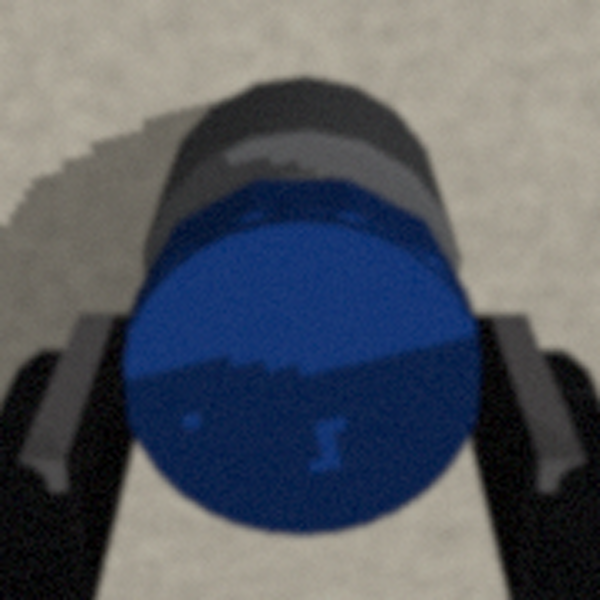

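Pot body centre u 280.75 against lid 280.6, and the tool-x agreement is within 1 mm. Lower on.

>>> {"method": "arm_command", "body": {"steps": [[[0,0,0],[0,0,0.003],-0.3],[[0,0,0],[0,0,0.006],-0.3],[[0,0,0],[0,0,0.009],-0.3],[[0,0,0],[0,0,0.009],-0.3]]}}

```text
time: 14.6
eef_pos: [0.6134, -0.2452, 0.0241]
tcp_rot: [0.794, 0.608, -0.0, 0.0]
contact_force: [-0.3, 0.2, -0.2]
opening: 0.57
```

```bash
python3 look.py l3
```

```text
[ 0.61385852 -0.24545942  0.0246968 ] [-0.6945912  -0.62236269 -0.58882461] 0.5783036615228762
```

View pics/l3.png

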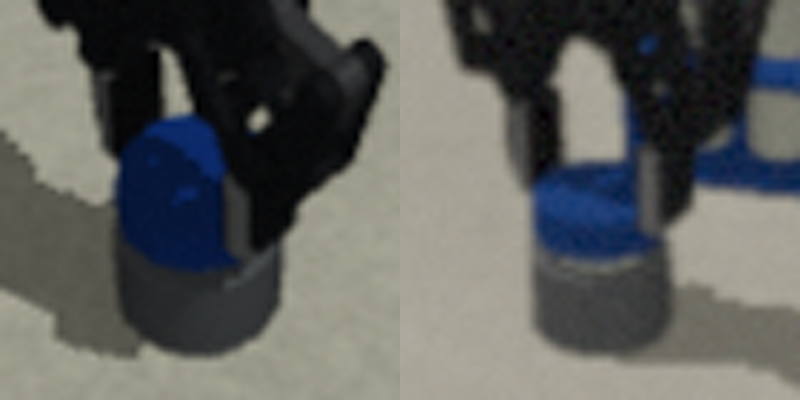

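>>> {"method": "arm_command", "body": {"steps": [[[0,0,0],[0,0,0.003],-0.3],[[0,0,0],[0,0,0.005],-0.3],[[0,0,0],[0,0,0.0065],-0.3],[[0,0,0],[0,0,0.0065],-0.3]]}}

```text
time: 15.25
eef_pos: [0.614, -0.2456, 0.0183]
tcp_rot: [0.794, 0.608, 0.0, 0.001]
contact_force: [-0.5, -0.6, 0.8]
opening: 0.573
```

```bash
python3 look.py l4
```

```text
[ 0.61400703 -0.24554279  0.01828794] [ 0.41944957 -0.29635831  0.18943984] 0.572272067143367
```

View pics/l4.png

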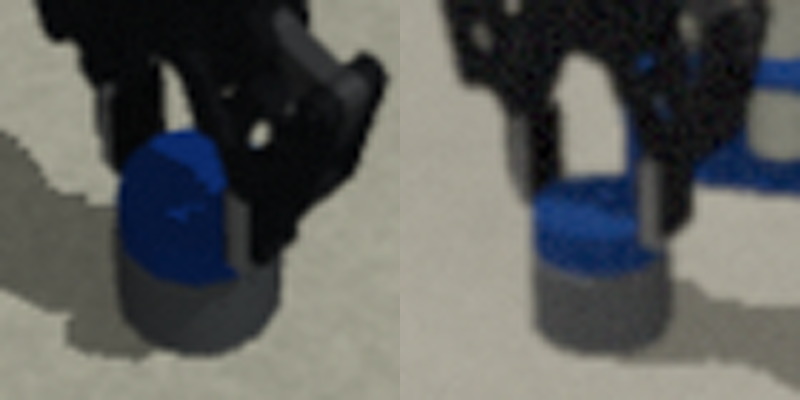

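Seated (no neck visible at side (600,275)). Let go and rise to view.

>>> {"method": "arm_command", "body": {"steps": [[[0,0,0],[0,0,0],0.3],[[0,0,0],[0,0,0],0.5],[[0,0,0],[0,0,0],0.6],[[0,0,0],[0,0,0],0.6],[[0,0,0],[0,0,-0.03],0.6],[[0,0,0],[0,0,-0.07],0.6],[[0,0,0],[0,0,-0.09],0.6],[[0,0,0],[0,0,-0.09],0.6],[[0,0,0],[0,0,-0.09],0.6]]}}

```text
time: 16.52
eef_pos: [0.6128, -0.2448, 0.1064]
tcp_rot: [0.794, 0.608, -0.0, -0.0]
contact_force: [-0.2, -0.3, -0.1]
opening: 0.805
```

```bash
python3 look.py l5
```

```text
[ 0.61276814 -0.24479269  0.10604284] [ 0.58968276 -0.18974276  0.0317706 ] 0.8018860761472543
```

View pics/l5.png

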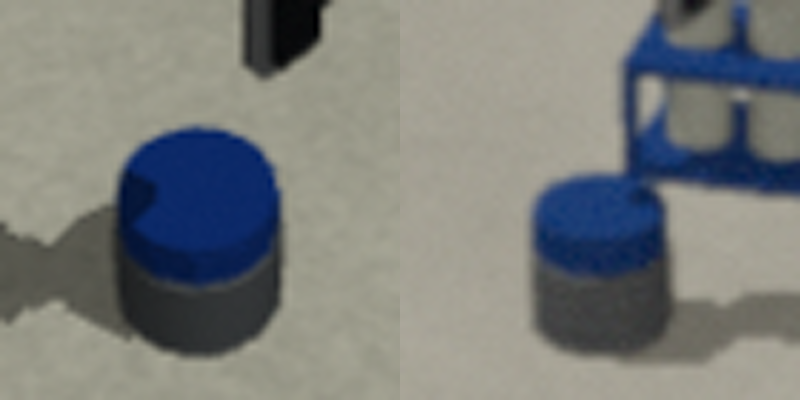

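View pics/l5w.png

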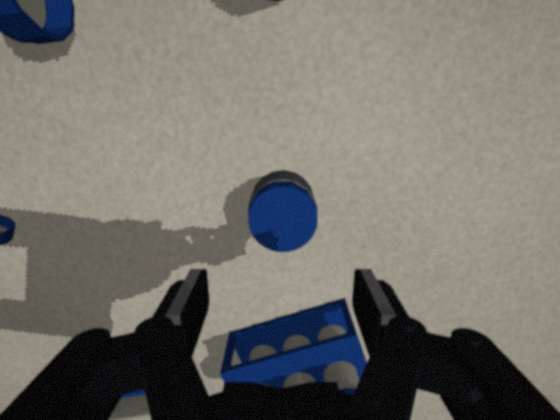

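Lid is seated and level, like the twin's (lid at side (600,225) directly above the body). Next grasp the pot body.

>>> {"method": "arm_command", "body": {"steps": [[[0,0,0],[0.001,0.001,0.02],1],[[0,0,0],[0.001,0.001,0.06],1],[[0,0,0],[0.001,0.001,0.1],1],[[0,0,0],[0.001,0.001,0.116],1],[[0,0,0],[0.001,0.001,0.1185],1],[[0,0,0],[0.001,0.001,0.1185],1]]}}

```text
time: 17.42
eef_pos: [0.6148, -0.2446, -0.0113]
tcp_rot: [0.794, 0.608, -0.0, 0.0]
contact_force: [0.1, 0.2, 0.1]
opening: 0.999
```

```bash
python3 look.py l6
```

```text
[ 0.61513872 -0.24477632 -0.01043296] [-0.90268408  0.74187195  0.21578425] 0.9986816461194002
```

View pics/l6.png

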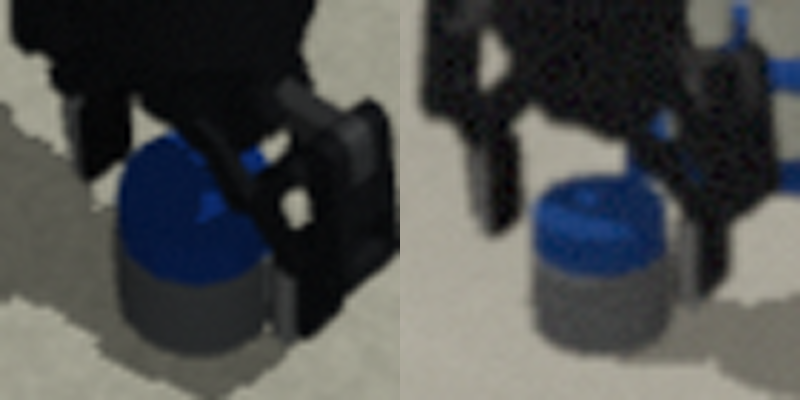

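>>> {"method": "arm_command", "body": {"steps": [[[0,0,0],[0,0,0.002],0.6],[[0,0,0],[0,0,0.002],0.3],[[0,0,0],[0,0,0.002],0],[[0,0,0],[0,0,0.002],0],[[0,0,0],[0,0,0.002],0],[[0,0,0],[0,0,0.002],0]], "force": 40}}

```text
time: 18.32
eef_pos: [0.6156, -0.2451, -0.0116]
tcp_rot: [0.794, 0.608, 0.0, 0.001]
contact_force: [-1.3, -0.4, 5.4]
opening: 0.617
```

```bash
python3 look.py l7
```

```text
[ 0.61557034 -0.24509525 -0.01156385] [-1.25072551  0.29082516  5.74125043] 0.6176158482811291
```

View pics/l7.png

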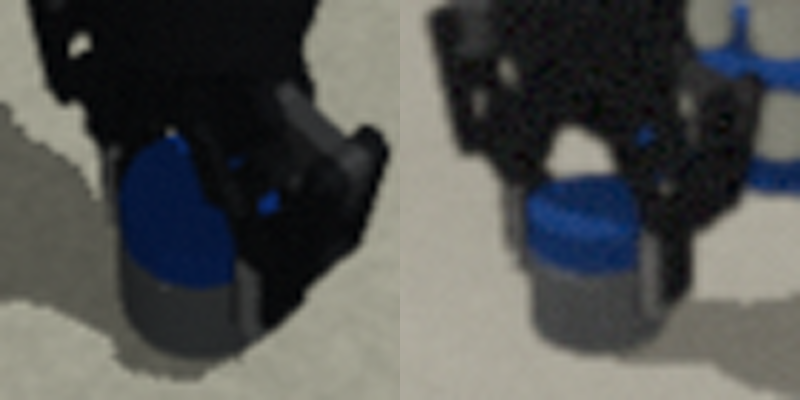

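>>> {"method": "arm_command", "body": {"steps": [[[0,0,0],[0,0,-0.01],0],[[0,0,0],[0,0,-0.03],0],[[0,0,0],[0,0,-0.06],0],[[0,0,0],[0,0,-0.09],0],[[0,0,0],[0,0,-0.11],0],[[0,0,0],[0,0,-0.12],0],[[0,0,0],[0,0,-0.12],0]]}}

```text
time: 19.35
eef_pos: [0.6155, -0.245, 0.1089]
tcp_rot: [0.794, 0.608, 0.0, 0.002]
contact_force: [-0.2, 0.2, -2.2]
opening: 0.616
```

```bash
python3 - <<'E'
from h import *
S=cam("scene");D=cam("side");s=get_state();print(s["eef_pos"],s["contact_force"],s["opening"])
cv2.imwrite("pics/m1.png",np.hstack([cv2.resize(S["img"][180:300,200:320],(400,400)),cv2.resize(D["img"][90:210,200:320],(400,400))]))
go((.4995,.189,.108),186.5)
E
```

```text
[ 0.61456404 -0.24441545  0.10705308] [-0.29829407  0.15585844 -1.10610805] 0.6152378965919899
turn [-4.0000e-04  6.0000e-04 -1.9475e+00] shift [ 0.3885 -0.2239 -0.0012] now [ 0.6146 -0.2444  0.1071] xaz 74.92
```

View pics/m1.png

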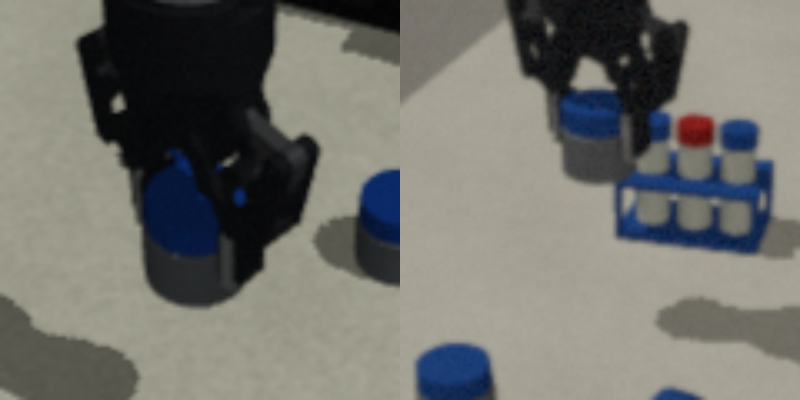

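Pot is held upright with its lid on. Carry to above the spot.

>>> {"method": "arm_command", "body": {"steps": [[[0,0,-0.15],[0.025,-0.014,0],0],[[0,0,-0.32],[0.055,-0.032,0],0],[[0,0,-0.49],[0.09,-0.052,0],0],[[0,0,-0.66],[0.125,-0.072,0],0],[[0,0,-0.83],[0.165,-0.095,0],0],[[0,0,-1.0],[0.205,-0.118,0],0],[[0,0,-1.17],[0.245,-0.141,0],0],[[0,0,-1.34],[0.285,-0.164,0],0],[[0,0,-1.51],[0.32,-0.184,0],0],[[0,0,-1.68],[0.35,-0.202,0],0],[[0,0,-1.85],[0.375,-0.216,0],0],[[0,0,-1.947],[0.388,-0.224,0],0]]}}

```text
time: 20.95
eef_pos: [0.4977, 0.1897, 0.1053]
tcp_rot: [-0.059, 0.998, -0.0, -0.001]
contact_force: [0.5, -0.2, -2.0]
opening: 0.617
```

>>> {"method": "arm_command", "body": {"steps": [[[0,0,0],[0,0,0],0],[[0,0,0],[0,0,0],0]]}}

```text
time: 21.2
eef_pos: [0.4972, 0.1892, 0.1043]
tcp_rot: [-0.058, 0.998, -0.001, -0.002]
contact_force: [0.0, 0.0, -0.3]
opening: 0.616
```

```bash
cat > look2.py <<'E'
from h import *
import sys
t=sys.argv[1]
S=cam("scene");D=cam("side");W=cam("wrist");s=get_state();print(s["eef_pos"],s["contact_force"],s["opening"])
cv2.imwrite(f"pics/{t}.png",np.hstack([cv2.resize(S["img"][90:210,250:370],(400,400),interpolation=cv2.INTER_CUBIC),cv2.resize(D["img"][200:370,140:310],(400,400),interpolation=cv2.INTER_CUBIC)]))
cv2.imwrite(f"pics/{t}w.png",W["img"])
go((.4995,.189,.108),186.5)
E
python3 look2.py t1
```

```text
[0.49785556 0.18899369 0.10502138] [ 0.78519859 -0.16729411 -2.01812778] 0.6174032018816105
turn [-0.0008 -0.0032  0.0029] shift [-0.0016 -0.0002 -0.003 ] now [0.4979 0.189  0.105 ] xaz -173.33
```

View pics/t1.png

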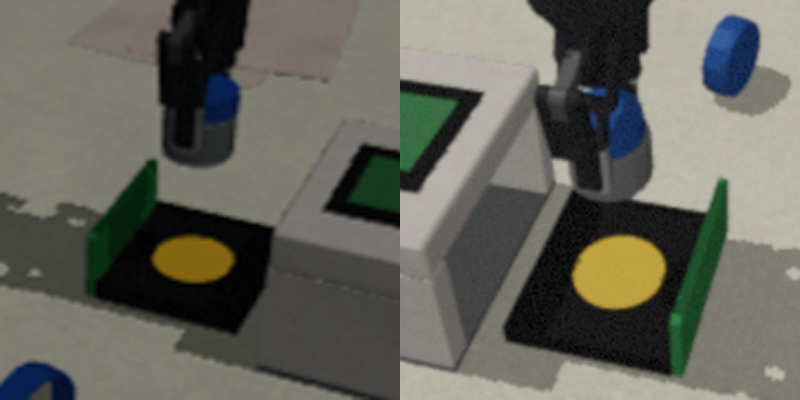

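View pics/t1w.png

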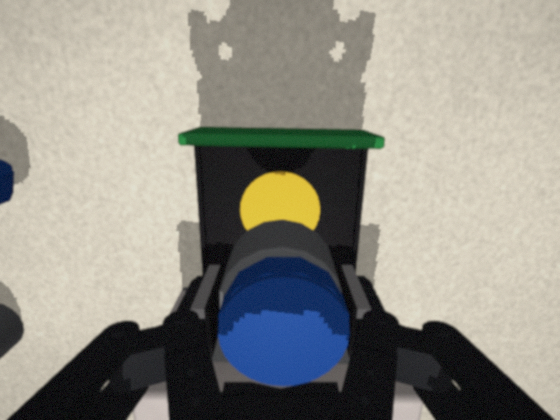

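Wrist view: spot (280,207) is centred under the pot, and the panel is square to the jaws. Lower.

>>> {"method": "arm_command", "body": {"steps": [[[0,0,0],[-0.0016,0,0.03],0],[[0,0,0],[-0.0016,0,0.06],0],[[0,0,0],[-0.0016,0,0.08],0],[[0,0,0],[-0.0016,0,0.088],0],[[0,0,0],[-0.0016,0,0.092],0],[[0,0,0],[-0.0016,0,0.094],0],[[0,0,0],[-0.0016,0,0.094],0],[[0,0,0],[-0.0016,0,0.094],0]]}}

```text
time: 22.35
eef_pos: [0.4996, 0.1891, 0.0116]
tcp_rot: [-0.058, 0.998, -0.0, -0.001]
contact_force: [0.5, -0.3, -1.7]
opening: 0.613
```

```bash
python3 look2.py t2
```

```text
[0.49934298 0.18914826 0.01134081] [ 0.85280776 -0.16543491 -1.96509627] 0.619912572647545
turn [-0.0008 -0.0026  0.003 ] shift [ 0.0001 -0.0002 -0.0967] now [0.4993 0.1891 0.0113] xaz -173.33
```

View pics/t2.png

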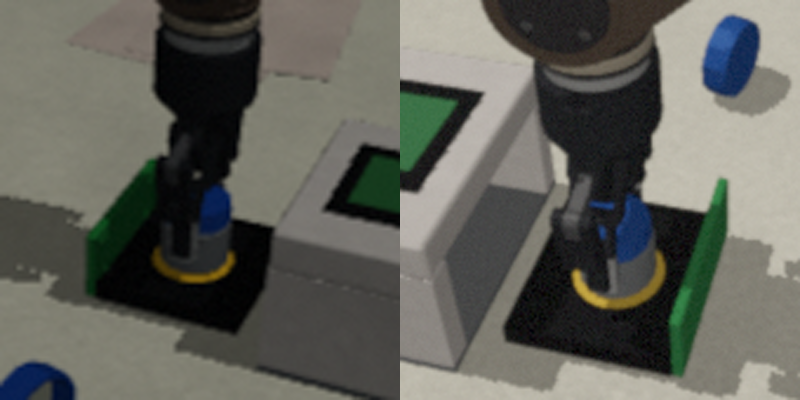

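>>> {"method": "arm_command", "body": {"steps": [[[0,0,0],[0,0,0.0015],0],[[0,0,0],[0,0,0.003],0],[[0,0,0],[0,0,0.003],0],[[0,0,0],[0,0,0.003],0]]}}

```text
time: 23.0
eef_pos: [0.4994, 0.1891, 0.0085]
tcp_rot: [-0.058, 0.998, -0.0, -0.001]
contact_force: [-0.7, 0.2, -0.2]
opening: 0.62
```

>>> {"method": "arm_command", "body": {"steps": [[[0,0,0],[0,0,0.001],0],[[0,0,0],[0,0,0.001],0],[[0,0,0],[0,0,0.001],0]]}}

```text
time: 23.38
eef_pos: [0.5001, 0.1892, 0.0084]
tcp_rot: [-0.058, 0.998, -0.0, -0.001]
contact_force: [-2.7, -1.3, 5.2]
opening: 0.618
```

Force +5 N: the pot stands on the tray. Open slowly, then rise.

>>> {"method": "arm_command", "body": {"steps": [[[0,0,0],[0,0,0],0.3],[[0,0,0],[0,0,0],0.5],[[0,0,0],[0,0,0],0.8],[[0,0,0],[0,0,0],0.8],[[0,0,0],[0,0,-0.02],0.8],[[0,0,0],[0,0,-0.06],0.8],[[0,0,0],[0,0,-0.1],0.8],[[0,0,0],[0,0,-0.12],0.8],[[0,0,0],[0,0,-0.12],0.8],[[0,0,0],[0,0,-0.12],0.8]]}}

```text
time: 24.62
eef_pos: [0.4994, 0.1892, 0.1271]
tcp_rot: [-0.058, 0.998, -0.001, -0.002]
contact_force: [-0.3, 0.2, -0.5]
opening: 0.904
```

```bash
python3 look2.py t3
```

```text
[0.49919972 0.18913794 0.12663824] [-0.55236808 -0.66146799 -0.41588119] 0.901502721430569
turn [-0.001  -0.0045  0.003 ] shift [-0.0004 -0.0002  0.0186] now [0.4992 0.1891 0.1266] xaz -173.33
```

View pics/t3.png

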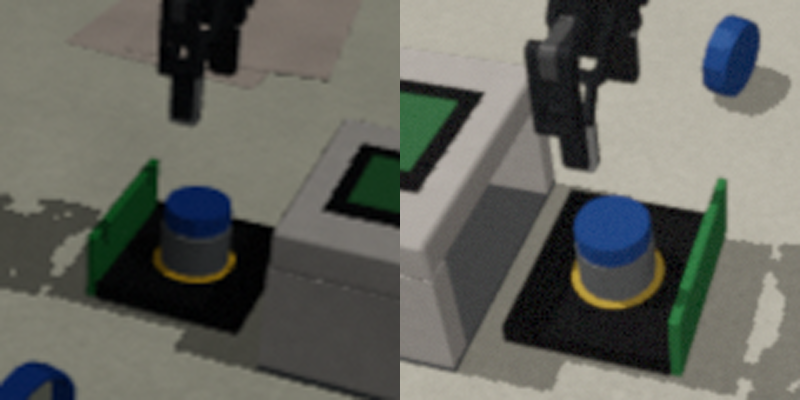

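View pics/t3w.png

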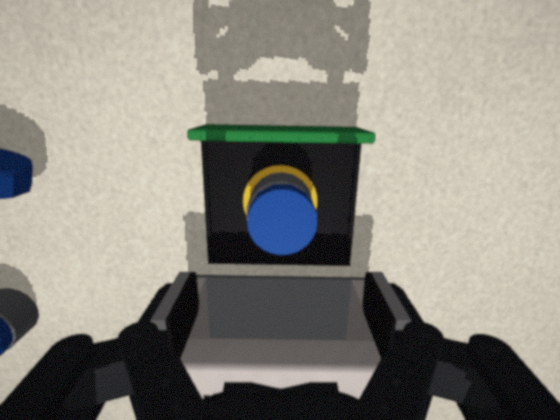

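Pot stands on the spot with its lid on: rim of yellow all round, lid centre at side (613,230). A vertical tool would run its body into the reader's face before the tray is in, so the pushing tool must be tilted. I'll check the reach by fitting the arm's planar geometry to the recorded states.

```bash
python3 - <<'E'
from h import *
from scipy.optimize import least_squares
s=get_state();print(s["qpos"],s["eef_pos"])
q=s["qpos"];p=s["eef_pos"]
print(np.sum(q[[1,2,4]]),np.hypot(*p[:2]))
data=[(.28719,1.57818,np.hypot(.19345,.64593),.20713),(.07072,2.16231,np.hypot(.45349,.16315),.04183),(q[1],q[2],np.hypot(*p[:2]),p[2])]
# r=a+L1 sin q2+L2 sin(q2+q3)+e cos ; z=d+L1cos q2+L2 cos(q2+q3) - e sin
def f(v):
    a,d,L1,L2,e=v
    o=[]
    for q2,q3,r,z in data:
        t=q2+q3;o+= [a+L1*np.sin(q2)+L2*np.sin(t)-e*np.cos(t)-r,d+L1*np.cos(q2)+L2*np.cos(t)+e*np.sin(t)-z]
    return o
for e0 in(0,):
    r=least_squares(f,[0,.1,.45,.4,e0]);print(r.x,r.cost)
    r=least_squares(lambda v:f([0,*v,0]),[.1,.45,.4]);print(r.x,r.cost)
E
```

```text
[ 1.72384770e-01  6.27525866e-02  1.99015619e+00 -8.03728413e-04
  1.09320747e+00 -1.51451832e+00] [0.49919972 0.18913794 0.12663824]
3.1461162520186656 0.5338291103739876
[ 0.0069307  -0.05834803  0.45159652  0.56487878 -0.00394887] 8.01069656675327e-08
[-0.06447087  0.45656451  0.56977445] 1.3377796574098847e-06
```

```bash
python3 - <<'E'
from h import *
from scipy.optimize import least_squares
data=[(.28719,1.57818,np.hypot(.19345,.64593),.20713),(.07072,2.16231,np.hypot(.45349,.16315),.04183),(.06275,1.99016,.53383,.12664)]
def f(v):
    a,d,L1,L2=v
    o=[]
    for q2,q3,r,z in data:
        r=np.sqrt(r*r-.1008**2)
        t=q2+q3;o+= [a+L1*np.sin(q2)+L2*np.sin(t)-r,d+L1*np.cos(q2)+L2*np.cos(t)-z]
    return o
r=least_squares(f,[0,.1,.45,.4]);print(r.x,np.abs(r.fun).max())
a,d,L1,L2=r.x
from itertools import product
for L3,th in product((.2,.25,.3),(30,40,50)):
    T=np.radians(th)
    for x,y,zr in((.405,.178,.03),(.42,.18,.03),(.56,.195,.03)):
        # TCP at zr ; tool dir tilt along approx radial
        rr=np.sqrt(x*x+y*y-.1008**2);H=d+L3
        wr=rr-L3*np.sin(T)-a;wz=zr+L3*np.cos(T)-H
        D=np.hypot(wr,wz);c=(D*D-L1*L1-L2*L2)/(2*L1*L2)
        if abs(c)>1:print(L3,th,x,"unreach");continue
        q3=np.arccos(c);q2=np.arctan2(wr,wz)-np.arctan2(L2*np.sin(q3),L1+L2*np.cos(q3))
        print(L3,th,x,"q2 %.2f q3 %.2f q5 %.2f"%(q2,q3,np.pi-T-q2-q3))
E
```

```text
[-0.00751202 -0.07647944  0.46712681  0.56625264] 0.0007682741938762061
0.2 30 0.405 q2 -0.17 q3 2.48 q5 0.31
0.2 30 0.42 q2 -0.14 q3 2.45 q5 0.30
0.2 30 0.56 q2 0.16 q3 2.15 q5 0.31
0.2 40 0.405 q2 -0.20 q3 2.55 q5 0.09
0.2 40 0.42 q2 -0.16 q3 2.52 q5 0.08
0.2 40 0.56 q2 0.14 q3 2.22 q5 0.08
0.2 50 0.405 q2 -0.20 q3 2.61 q5 -0.15
0.2 50 0.42 q2 -0.16 q3 2.58 q5 -0.15
0.2 50 0.56 q2 0.14 q3 2.28 q5 -0.16
0.25 30 0.405 q2 -0.23 q3 2.54 q5 0.31
0.25 30 0.42 q2 -0.19 q3 2.51 q5 0.30
0.25 30 0.56 q2 0.12 q3 2.21 q5 0.29
0.25 40 0.405 q2 -0.26 q3 2.62 q5 0.08
0.25 40 0.42 q2 -0.22 q3 2.59 q5 0.07
0.25 40 0.56 q2 0.10 q3 2.30 q5 0.05
0.25 50 0.405 q2 -0.25 q3 2.70 q5 -0.18
0.25 50 0.42 q2 -0.20 q3 2.67 q5 -0.19
0.25 50 0.56 q2 0.11 q3 2.37 q5 -0.21
0.3 30 0.405 q2 -0.28 q3 2.59 q5 0.31
0.3 30 0.42 q2 -0.24 q3 2.56 q5 0.29
0.3 30 0.56 q2 0.09 q3 2.27 q5 0.27
0.3 40 0.405 q2 -0.32 q3 2.70 q5 0.07
0.3 40 0.42 q2 -0.27 q3 2.66 q5 0.05
0.3 40 0.56 q2 0.07 q3 2.37 q5 0.01
0.3 50 0.405 q2 -0.30 q3 2.78 q5 -0.21
0.3 50 0.42 q2 -0.25 q3 2.75 q5 -0.23
0.3 50 0.56 q2 0.09 q3 2.45 q5 -0.27
```

Tilt of about 30° is reachable only near the end (joint 5 limit), so I'll push first upright, then tilt as it goes in. Go outside the panel first.

```bash
cat >> h.py <<'E'
def tiltpose(az,deg): # tool x at az (level when deg=0), z tips toward -x side (az+180)
    return down(az)*R.from_rotvec([0,-np.radians(deg),0])
def got(pos,az,deg,tip=True):
    s=get_state();r=R.from_quat(s["tcp_rot"]);q=tiltpose(az,deg)
    pos=np.array(pos)
    if tip: pos=pos+.018*q.as_matrix()[:,2]
    print("z",q.as_matrix()[:,2].round(3),"tcp",pos.round(4),"turn",np.round((r.inv()*q).as_rotvec(),4),"shift",np.round(r.inv().apply(pos-s["eef_pos"]),4))
E
python3 - <<'E'
from h import *
got((.403,.178,.14),186.5,0);got((.403,.178,.040),186.5,0)
E
```

```text
z [ 0.  0. -1.] tcp [0.403 0.178 0.122] turn [-0.001  -0.0045  0.003 ] shift [0.0968 0.0001 0.0051]
z [ 0.  0. -1.] tcp [0.403 0.178 0.022] turn [-0.001  -0.0045  0.003 ] shift [0.0964 0.0002 0.1051]
```

>>> {"method": "arm_command", "body": {"steps": [[[0,0,0],[0.03,0,0],-1],[[0,0,0],[0.07,0,0],-1],[[0,-0.004,0],[0.096,0,0],-1],[[0,-0.004,0],[0.0965,0,0.01],-1],[[0,-0.004,0],[0.0965,0,0.05],-1],[[0,-0.004,0],[0.0965,0,0.09],-1],[[0,-0.004,0],[0.0965,0,0.105],-1],[[0,-0.004,0],[0.0965,0,0.105],-1],[[0,-0.004,0],[0.0965,0,0.105],-1]]}}

```text
time: 25.9
eef_pos: [0.4045, 0.178, 0.0233]
tcp_rot: [-0.058, 0.998, -0.0, 0.001]
contact_force: [-1.0, -0.3, -0.3]
opening: 0.002
```

```bash
python3 look2.py t4; python3 - <<'E'
from h import *
print(get_state()["qpos"])
for x,d in((.425,0),(.47,8),(.50,15),(.53,22),(.55,28),(.56,30)):
    got((x,.178+(x-.403)*.114,.040),186.5,d)
E
```

```text
[0.40426431 0.17802321 0.02349413] [0.33637646 0.14843551 0.7543415 ] 0.0008510314613955567
turn [-0.0008  0.0026  0.003 ] shift [-0.0961 -0.0002 -0.0843] now [0.4043 0.178  0.0235] xaz -173.33
[ 1.84953011e-01  1.71820800e-02  2.26087112e+00 -1.24690246e-03
  8.60976610e-01 -1.50151639e+00]
z [ 0.  0. -1.] tcp [0.425  0.1805 0.022 ] turn [-0.0008  0.0026  0.003 ] shift [-0.0209  0.0001  0.0015]
z [ 0.138  0.016 -0.99 ] tcp [0.4725 0.1859 0.0222] turn [-0.0006 -0.137   0.0031] shift [-0.0687 -0.0001  0.0015]
z [ 0.257  0.029 -0.966] tcp [0.5046 0.1896 0.0226] turn [-0.0004 -0.2592  0.0031] shift [-0.101  -0.0002  0.0011]
z [ 0.372  0.042 -0.927] tcp [0.5367 0.1932 0.0233] turn [-2.000e-04 -3.813e-01  3.100e-03] shift [-0.1333 -0.0003  0.0005]
z [ 0.466  0.053 -0.883] tcp [0.5584 0.1957 0.0241] turn [-0.     -0.4861  0.0032] shift [-0.1551 -0.0003 -0.0002]
z [ 0.497  0.057 -0.866] tcp [0.5689 0.1969 0.0244] turn [ 0.     -0.521   0.0032] shift [-0.1658 -0.0004 -0.0005]
```

View pics/t4.png

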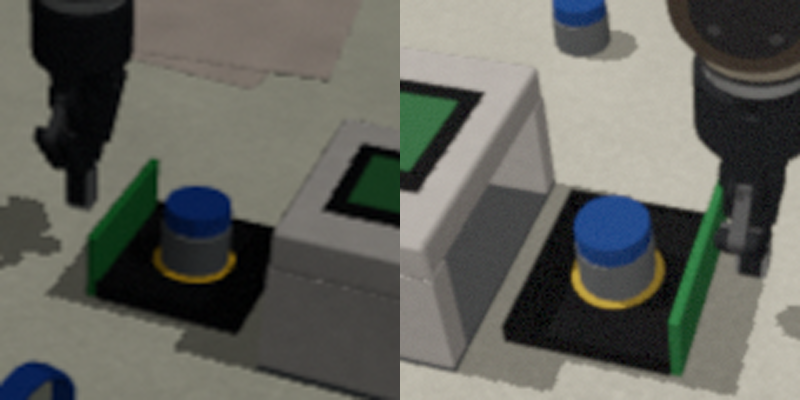

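>>> {"method": "arm_command", "body": {"steps": [[[0,0,0],[-0.01,0,0.001],-1],[[0,0,0],[-0.015,0,0.001],-1],[[0,0,0],[-0.02,0,0.001],-1],[[0,-0.015,0],[-0.026,0,0.001],-1],[[0,-0.03,0],[-0.032,0,0.001],-1],[[0,-0.05,0],[-0.039,0,0.001],-1],[[0,-0.07,0],[-0.046,0,0.001],-1],[[0,-0.09,0],[-0.053,0,0.001],-1],[[0,-0.115,0],[-0.061,0,0.001],-1],[[0,-0.137,0],[-0.069,0,0.001],-1],[[0,-0.137,0],[-0.069,0,0.001],-1]]}}

```text
time: 27.42
eef_pos: [0.4739, 0.1863, 0.0232]
tcp_rot: [-0.058, 0.996, 0.004, 0.071]
contact_force: [-0.8, 0.2, -0.8]
opening: -0.001
```

```bash
python3 look2.py t5; python3 - <<'E'
from h import *
print(get_state()["qpos"])
for x,d in((.48,11),(.50,16),(.52,21),(.54,26),(.55,28),(.56,30),(.57,30)):
    got((x,.178+(x-.403)*.114,.040),186.5,d)
E
```

```text
[0.4738378  0.18630055 0.02338743] [-0.71127733  0.7124758  -0.46121051] 0.0005476171890493962
turn [-0.0002  0.1421  0.003 ] shift [-0.0375 -0.0003 -0.0801] now [0.4738 0.1863 0.0234] xaz -173.32
[ 0.18028201  0.09112733  2.18947582 -0.01439891  0.71928745 -1.49685401]
z [ 0.19   0.022 -0.982] tcp [0.4834 0.1872 0.0223] turn [ 0.     -0.0499  0.0031] shift [-0.0094 -0.0003  0.0024]
z [ 0.274  0.031 -0.961] tcp [0.5049 0.1896 0.0227] turn [ 0.0002 -0.1372  0.0031] shift [-0.0309 -0.0003  0.0051]
z [ 0.356  0.041 -0.934] tcp [0.5264 0.1921 0.0232] turn [ 0.0003 -0.2245  0.003 ] shift [-0.0523 -0.0004  0.0077]
z [ 0.436  0.05  -0.899] tcp [0.5478 0.1945 0.0238] turn [ 0.0004 -0.3117  0.003 ] shift [-0.0738 -0.0004  0.0101]
z [ 0.466  0.053 -0.883] tcp [0.5584 0.1957 0.0241] turn [ 0.0005 -0.3466  0.003 ] shift [-0.0843 -0.0005  0.0113]
z [ 0.497  0.057 -0.866] tcp [0.5689 0.1969 0.0244] turn [ 0.0006 -0.3815  0.003 ] shift [-0.0949 -0.0005  0.0125]
z [ 0.497  0.057 -0.866] tcp [0.5789 0.1981 0.0244] turn [ 0.0006 -0.3815  0.003 ] shift [-0.1048 -0.0005  0.014 ]
```

View pics/t5.png

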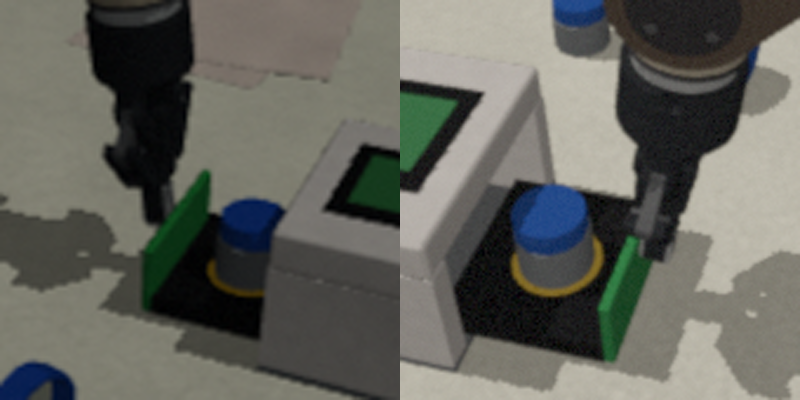

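```bash
python3 - <<'E'
from h import *
D=cam("side");S=cam("scene")
ux=np.array([np.cos(np.radians(6.5)),np.sin(np.radians(6.5))])
for C,pts in((D,((197.8,229.1),(149,306))),(S,((332,160),))):
    for u in pts:
        P=onz(C,*u,.12);print(P,"along ux",P[:2]@ux)
P=onz(D,40+395/3.2,215+452/3.2,0);print(P,P[:2]@ux)
print("spot start",np.array([.4995,.189])@ux)
t=tri(S,(334.5,163),D,(149,306));print(t)
E
```

```text
[0.5917849  0.11206202 0.12      ] along ux 0.6006666025194007
[0.57413255 0.28712922 0.12      ] along ux 0.6029458906379933
[0.59650106 0.10525667 0.12      ] along ux 0.6045820545862889
[0.57623031 0.28283163 0.        ] 0.6045436696307906
spot start 0.5176845493125898
(array([0.59055511, 0.22730391, 0.04860605]), np.float64(0.0626490638268615))
```

>>> {"method": "arm_command", "body": {"steps": [[[0,-0.03,0],[-0.006,0,0.0015],-1],[[0,-0.06,0],[-0.012,0,0.0027],-1],[[0,-0.09,0],[-0.02,0,0.0037],-1],[[0,-0.12,0],[-0.027,0,0.0046],-1],[[0,-0.155,0],[-0.035,0,0.0056],-1],[[0,-0.185,0],[-0.043,0,0.0065],-1],[[0,-0.22,0],[-0.051,0,0.0075],-1],[[0,-0.255,0],[-0.059,0,0.0085],-1],[[0,-0.29,0],[-0.067,0,0.0094],-1],[[0,-0.312,0],[-0.074,0,0.0101],-1],[[0,-0.312,0],[-0.074,0,0.0101],-1]]}}

```text
time: 29.05
eef_pos: [0.5483, 0.1951, 0.0238]
tcp_rot: [-0.057, 0.973, 0.013, 0.225]
contact_force: [-1.6, 0.2, -1.8]
opening: 0.003
```

```bash
python3 look2.py t6; python3 - <<'E'
from h import *
print(get_state()["qpos"])
for x,d in((.55,28),(.56,29),(.566,29),(.572,29)):
    got((x,.178+(x-.403)*.114,.042),186.5,d)
E
```

```text
[0.54827598 0.19513619 0.02411677] [-1.45341084  0.3278198  -1.01237373] -0.002409343487243403
turn [4.000e-04 4.546e-01 3.200e-03] shift [ 0.0073 -0.0004 -0.0969] now [0.5483 0.1951 0.0241] xaz -173.31
[ 0.1812729   0.12742989  2.20785039 -0.08292815  0.35362677 -1.43500649]
z [ 0.466  0.053 -0.883] tcp [0.5584 0.1957 0.0261] turn [ 0.0011 -0.034   0.003 ] shift [-0.01   -0.0006  0.0027]
z [ 0.482  0.055 -0.875] tcp [0.5687 0.1969 0.0263] turn [ 0.0012 -0.0515  0.003 ] shift [-0.0193 -0.0006  0.0071]
z [ 0.482  0.055 -0.875] tcp [0.5747 0.1976 0.0263] turn [ 0.0012 -0.0515  0.003 ] shift [-0.0247 -0.0007  0.0097]
z [ 0.482  0.055 -0.875] tcp [0.5807 0.1983 0.0263] turn [ 0.0012 -0.0515  0.003 ] shift [-0.0302 -0.0007  0.0124]
```

View pics/t6.png

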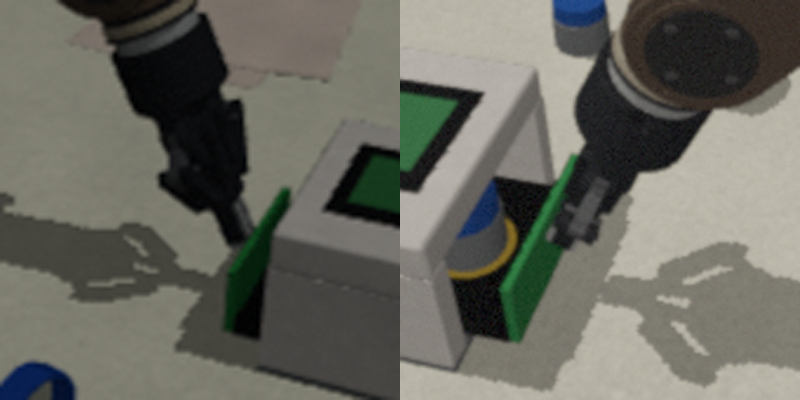

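>>> {"method": "arm_command", "body": {"steps": [[[0,-0.02,0],[-0.005,0,0.0013],-1],[[0,-0.034,0],[-0.01,0,0.0027],-1],[[0,-0.045,0],[-0.0145,0,0.005],-1],[[0,-0.05,0],[-0.019,0,0.007],-1],[[0,-0.05,0],[-0.022,0,0.0085],-1],[[0,-0.05,0],[-0.0247,0,0.0097],-1],[[0,-0.05,0],[-0.0247,0,0.0097],-1]]}}

```text
time: 30.08
eef_pos: [0.5754, 0.1983, 0.0268]
tcp_rot: [-0.056, 0.966, 0.015, 0.25]
contact_force: [-2.1, -1.1, -1.0]
opening: 0.001
```

```bash
python3 look2.py t7
```

```text
[0.57533394 0.1984018  0.02700161] [-0.96127882  0.4641269   0.03641738] -0.0011958614762332509
turn [0.0007 0.5067 0.0032] shift [ 0.0275 -0.0005 -0.1079] now [0.5753 0.1984 0.027 ] xaz -173.31
```

View pics/t7.png

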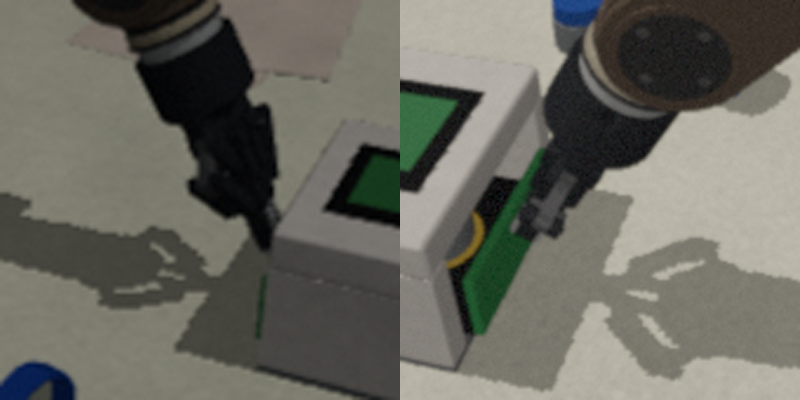

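>>> {"method": "arm_command", "body": {"steps": [[[0,0,0],[-0.003,0,0.0015],-1],[[0,0,0],[-0.006,0,0.003],-1],[[0,0,0],[-0.0085,0,0.0043],-1],[[0,0,0],[-0.0085,0,0.0043],-1]]}}

```text
time: 30.72
eef_pos: [0.578, 0.1988, 0.024]
tcp_rot: [-0.057, 0.968, 0.013, 0.242]
contact_force: [-26.5, -5.2, 17.0]
opening: 0.001
```

```bash
python3 look2.py t8; python3 -c "
from plant import *
print(get_state()['qpos'])"
```

```text
[0.57795872 0.19880066 0.02400895] [-26.18531795  -5.07443773  17.27179612] -0.0022898205722669948
turn [-0.0009  0.4902  0.0038] shift [ 0.0302 -0.0007 -0.1113] now [0.578  0.1988 0.024 ] xaz -173.25
[ 0.17942949  0.17817588  2.15985181 -0.10004955  0.31569724 -1.42131376]
```

View pics/t8.png

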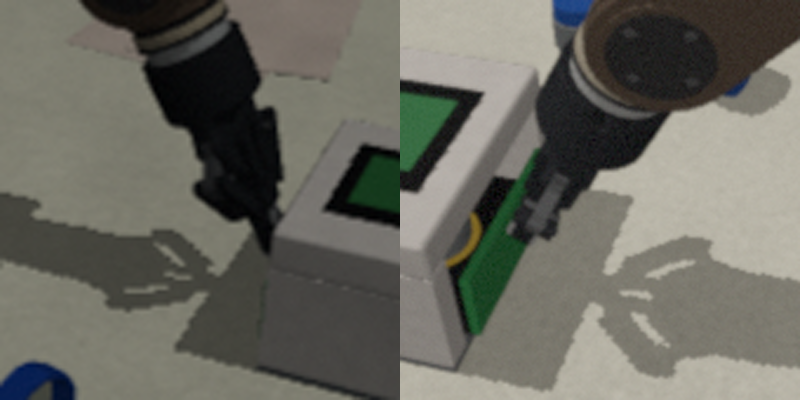

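26 N: either the stop or the gripper's body on the reader. Back off 1 cm and measure the panel.

>>> {"method": "arm_command", "body": {"steps": [[[0,0,0],[0.01,0,-0.005],-1],[[0,0,0],[0.035,0,-0.018],-1],[[0,0,0],[0.06,0,-0.03],-1],[[0,0,0],[0.06,0,-0.03],-1]]}}

```text
time: 31.38
eef_pos: [0.5104, 0.1911, 0.0222]
tcp_rot: [-0.057, 0.968, 0.013, 0.243]
contact_force: [-0.1, -0.1, -0.4]
opening: 0.003
```

```bash
cat > pan.py <<'E'
from h import *
import sys
S=cam("scene");D=cam("side");W=cam("wrist");s=get_state();print(s["eef_pos"],s["contact_force"])
cv2.imwrite(f"pics/{sys.argv[1]}.png",np.hstack([cv2.resize(S["img"][120:210,270:360],(400,400),interpolation=cv2.INTER_CUBIC),cv2.resize(D["img"][230:360,130:260],(400,400),interpolation=cv2.INTER_CUBIC)]))
def panel(q,a=np.radians(6.5)):
    P=np.array([[px,py,pz] for px in(-.008,0) for py in(-.065,.065) for pz in(.008,.063)])
    u=np.array([np.cos(a),np.sin(a)]);v=np.array([-u[1],u[0]])
    xy=np.outer(P[:,0]+q,u)+np.outer(P[:,1]+.1312,v);return np.c_[xy,P[:,2]]
b,g,r=[D["img"][:,:,i].astype(int) for i in range(3)];gm=(g>1.7*r)&(g>1.3*b)&(g>25)
gm[:,:140]=0
gm[:300,:175]=0
m=blob(gm,proj(D,[.585,.197,.035])[0]);print(m.sum())
q=np.arange(.57,.62,.001);c=[np.abs(sil(D,[panel(k)])-m).sum() for k in q];i=np.argmin(c);print("inner panel face along ux",q[i],c[i])
c0=np.array([.499,.189]);print("start fit (center s)",.5177-.056)
E
python3 pan.py t9
```

```text
[0.51346454 0.19130367 0.02365052] [ 0.03997019  0.6422813  -0.11489526]
1218.0
inner panel face along ux 0.603 167.875
start fit (center s) 0.46170000000000005
```

View pics/t9.png

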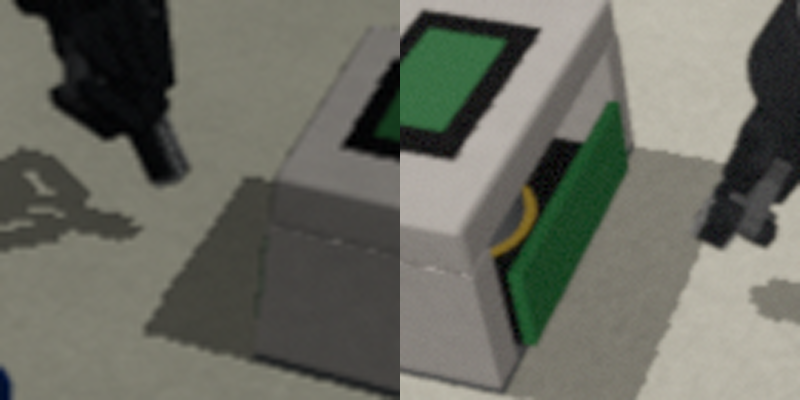

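```bash
python3 - <<'E'
from h import *
D=cam("side");a=np.radians(6.5);u=np.array([np.cos(a),np.sin(a)]);v=np.array([-u[1],u[0]])
def W(s,l,z): return np.r_[s*u+l*v,z]
im=cv2.resize(D["img"],None,fx=6,fy=6,interpolation=cv2.INTER_CUBIC)
def line(A,B,c): 
    q=((proj(D,[A,B])+.5)*6).astype(int);cv2.line(im,tuple(map(int,q[0])),tuple(map(int,q[1])),c,1,cv2.LINE_AA)
l0=.1312
for s,c in((.603,(0,0,255)),(.597,(255,255,0))):
    line(W(s,l0-.09,.12),W(s,l0+.09,.12),c);line(W(s,l0+.09,0),W(s,l0+.09,.12),c);line(W(s,l0+.09,0),W(s,l0-.09,0),c)
for s,c in((.603,(0,255,255)),):
    for z in(.008,.063):
        for d in(-.008,0): line(W(s+d,l0-.065,z),W(s+d,l0+.065,z),c)
x0,y0=140*6,225*6
cv2.imwrite("pics/f.png",im[y0:y0+600,x0:x0+600])
E
```

```text
(no output)
```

View pics/f.png

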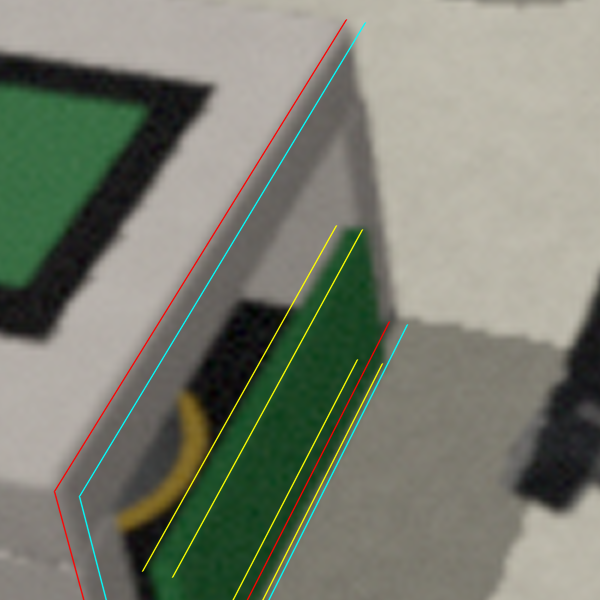

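The fit puts the panel's inner face at 0.600–0.603 and the reader's front at 0.601–0.603, so it looks flush. To rule out that the gripper body was what stopped it, push once more, 13 mm higher.

```bash
python3 - <<'E'
from h import *
for x in(.51,.545,.56,.566,.570): got((x,.178+(x-.403)*.114,.053),186.5,29)
E
```

```text
z [ 0.482  0.055 -0.875] tcp [0.5187 0.1912 0.0373] turn [ 0.0002 -0.0128  0.0036] shift [-0.0111 -0.0007 -0.0097]
z [ 0.482  0.055 -0.875] tcp [0.5537 0.1952 0.0373] turn [ 0.0002 -0.0128  0.0036] shift [-0.0421 -0.0008  0.007 ]
z [ 0.482  0.055 -0.875] tcp [0.5687 0.1969 0.0373] turn [ 0.0002 -0.0128  0.0036] shift [-0.0554 -0.0008  0.0142]
z [ 0.482  0.055 -0.875] tcp [0.5747 0.1976 0.0373] turn [ 0.0002 -0.0128  0.0036] shift [-0.0607 -0.0009  0.017 ]
z [ 0.482  0.055 -0.875] tcp [0.5787 0.198  0.0373] turn [ 0.0002 -0.0128  0.0036] shift [-0.0643 -0.0009  0.0189]
```

>>> {"method": "arm_command", "body": {"steps": [[[0,-0.012,0],[-0.011,0,-0.0097],-1],[[0,-0.012,0],[-0.027,0,-0.001],-1],[[0,-0.012,0],[-0.042,0,0.007],-1],[[0,-0.012,0],[-0.05,0,0.0113],-1],[[0,-0.012,0],[-0.055,0,0.0142],-1],[[0,-0.012,0],[-0.058,0,0.0156],-1],[[0,-0.012,0],[-0.0607,0,0.017],-1],[[0,-0.012,0],[-0.063,0,0.0182],-1],[[0,-0.012,0],[-0.063,0,0.0182],-1]]}}

```text
time: 32.7
eef_pos: [0.5772, 0.1987, 0.0373]
tcp_rot: [-0.057, 0.967, 0.014, 0.25]
contact_force: [0.5, 1.0, -0.2]
opening: -0.004
```

```bash
python3 pan.py t10; python3 -c "
from h import *
s=get_state();z=R.from_quat(s['tcp_rot']).as_matrix()[:,2];t=s['eef_pos']-.018*z;print('tip',t,'s',t[:2]@[.9936,.1132],z)"
```

```text
[0.57692954 0.19873373 0.03724616] [-0.16424134 -0.6995244  -0.70252704]
862.0
inner panel face along ux 0.604 509.8125
start fit (center s) 0.46170000000000005
tip [0.56827401 0.19774234 0.05299732] s 0.587021491288951 [ 0.48086245  0.0550768  -0.87506448]
```

View pics/t10.png

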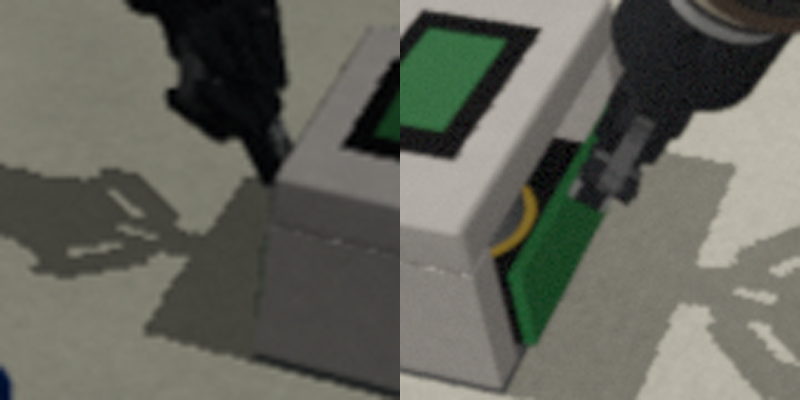

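>>> {"method": "arm_command", "body": {"steps": [[[0,0,0],[-0.0013,0,0.0007],-1],[[0,0,0],[-0.0026,0,0.0014],-1],[[0,0,0],[-0.004,0,0.002],-1],[[0,0,0],[-0.004,0,0.002],-1]]}}

```text
time: 33.35
eef_pos: [0.5786, 0.199, 0.0366]
tcp_rot: [-0.057, 0.967, 0.013, 0.246]
contact_force: [-15.8, -3.9, 13.4]
opening: -0.003
```

```bash
python3 -c "
from h import *
s=get_state();z=R.from_quat(s['tcp_rot']).as_matrix()[:,2];t=s['eef_pos']-.018*z;print('tip',t,'s',t[:2]@[.9936,.1132],z,s['contact_force'])"
```

```text
tip [0.57003891 0.1980187  0.05245469] s 0.5888063792832081 [ 0.47484952  0.05363263 -0.87843126] [-15.78646541  -3.85242124  13.39194065]
```

Same stopping point (tip s=0.5888 against 0.588 before). Retreat and take a downward wrist view to check the panel independently.

```bash
python3 - <<'E'
from h import *
got((.54,.193,.055),186.5,29);got((.50,.188,.10),186.5,15);got((.50,.188,.2),186.5,0)
E
```

```text
z [ 0.482  0.055 -0.875] tcp [0.5487 0.194  0.0393] turn [-0.0004 -0.0079  0.0042] shift [ 0.0254 -0.0015 -0.0168]
z [ 0.257  0.029 -0.966] tcp [0.5046 0.1885 0.0826] turn [-0.001   0.2364  0.0041] shift [ 0.0436 -0.0019 -0.0761]
z [ 0.  0. -1.] tcp [0.5   0.188 0.182] turn [-0.0015  0.4982  0.004 ] shift [ 0.0002 -0.0021 -0.1656]
```

>>> {"method": "arm_command", "body": {"steps": [[[0,0,0],[0.012,0,-0.008],-1],[[0,0,0],[0.0254,-0.001,-0.0168],-1],[[0,0.1,0],[0.035,-0.001,-0.045],-1],[[0,0.236,0],[0.0436,-0.001,-0.076],-1],[[0,0.36,0],[0.025,-0.002,-0.12],-1],[[0,0.498,0],[0.0,-0.002,-0.165],-1],[[0,0.498,0],[0.0,-0.002,-0.165],-1],[[0,0.498,0],[0.0,-0.002,-0.165],-1],[[0,0.498,0],[0.0,-0.002,-0.165],-1]]}}

```text
time: 34.48
eef_pos: [0.4985, 0.1879, 0.1792]
tcp_rot: [-0.058, 0.998, -0.001, -0.002]
contact_force: [-0.4, 0.2, -0.2]
opening: -0.0
```

```bash
python3 - <<'E'
from h import *
W=cam("wrist");print(get_state()["eef_pos"])
im=cv2.resize(W["img"],(800,600))
cv2.imwrite("pics/t11.png",im)
E
```

```text
[0.49862556 0.18788323 0.17928504]
```

View pics/t11.png

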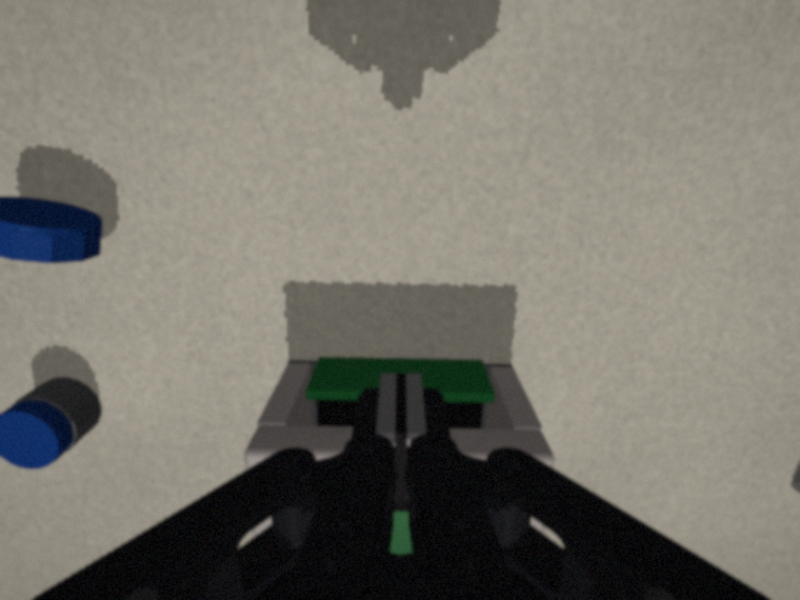

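```bash
python3 - <<'E'
from h import *
W=cam("wrist");u=np.array([np.cos(np.radians(6.5)),np.sin(np.radians(6.5))])
im=cv2.resize(W["img"][240:330,170:390],(800,327),interpolation=cv2.INTER_CUBIC);cv2.imwrite("pics/t12.png",im)
for n,x,y,z in(("foot L",298,361,0),("foot R",505,362,0),("panel bottom outer",350,358,.008),("panel bot outer R",450,359,.008)):
    P=onz(W,x*.7,y*.7,z);print(n,P,P[:2]@u)
E
```

```text
foot L [0.59215275 0.11525648 0.        ] 0.6013937111819847
foot R [0.57340254 0.28217381 0.        ] 0.6016596098051565
panel bottom outer [0.58064356 0.15747152 0.008     ] 0.5947373816163065
panel bot outer R [0.57226249 0.23611362 0.008     ] 0.595312720618374
```

View pics/t12.png

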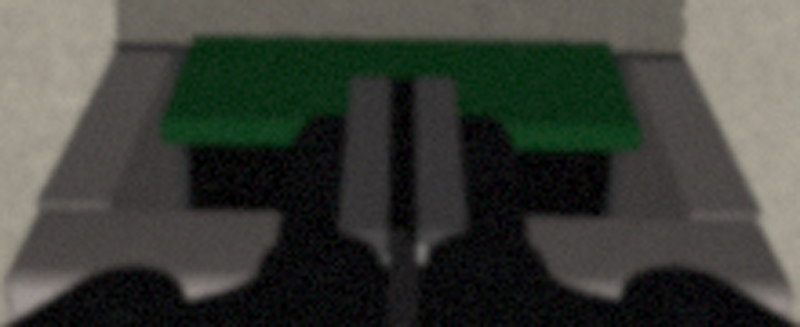

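The wrist view measures the reader's foot at s=0.6015 and the panel's outer face at 0.595. That is 6.5 mm of protrusion for an 8 mm panel, so the tray is in to within about 2 mm. The arm is clear of everything. A last look, then hand in.

```bash
python3 - <<'E'
from h import *
S=cam("scene");D=cam("side")
cv2.imwrite("pics/end.png",np.hstack([cv2.resize(S["img"],(400,300)),cv2.resize(D["img"][200:350,120:320],(400,300),interpolation=cv2.INTER_CUBIC)]))
E
```

```text
(no output)
```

View pics/end.png

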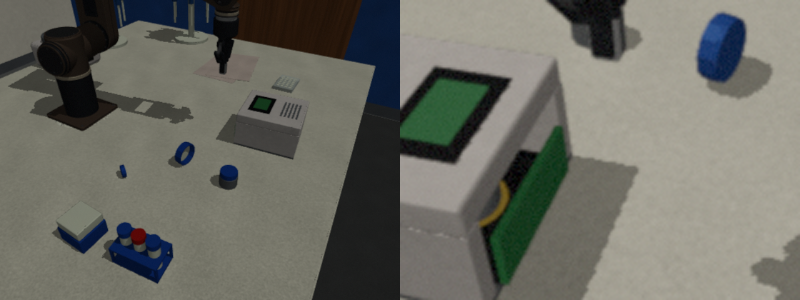

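The tray is in, the pot stands on the spot inside with an even yellow ring at (500,205), and the twin, tip box and rack look unmoved.

```bash
python3 -c "
from plant import *
print(get_state()['time']);print(sign_off())"
```

```text
34.675
the job is handed in; nothing more can be done
None
```

I tipped the middle-sized lid over so it lay open side down, then seated it on the open pot. The covered pot went onto the yellow spot, and I pushed the tray in. I handed the job in at 34.7 s; the sign-off gives no verdict.

**Last checks**
- **Tray:** the wrist camera put the panel's outer face 6.5 mm in front of the reader, where 8 mm is nominal. So the tray is in to within about 2 mm. It stopped at the same place in two pushes of 16–26 N.
- **Pot:** an even yellow ring shows round its foot in the tunnel.
- **Lid:** it was seated and level when I last saw it, part-way through the push. I could not see it again once the tray was in.
- **Bystanders:** the twin pot, tip box and tube rack look unmoved in the final picture.

**What disagreed**
- The closed fingertips end about 18 mm short of the reported TCP. My first push therefore passed over the lid without touching it. I measured the offset in the pictures and corrected for it.
- The cameras differed by up to about 6 mm on the open pot's position, so I lined the lid up by comparing lid and pot in the same pictures.
- I could not fully rule out that the gripper body, rather than the tray's stop, took part of the final force. The flush-panel measurement is the evidence that the tray is in.

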